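# Repack a water-filter housing and close it

## Task

Refill the water filter: drop all the loose white filter cartridges one after another into the mouth of the clear housing and ram each one down with the pusher rod, never with the fingers, until it bottoms out, and press the finished stack down firmly (15 N or so, for about a second) with the rod. Then lower the cover plate over the two pins of the housing so that it lies flush, leave the pusher standing in its round stand, and do not shift the salt shaker, honey jar or garlic nearby.

Things in the scene. Friction and masses are not known exactly. Their poses are not given: they have to be found in the camera images.
- housing: fixed upright filter housing. Origin: centre of its underside on the worktop, z up. Foot 100 (x) x 120 x 8 mm; clear upright tube of 38 mm bore, 4.5 mm wall; on top a white flange plate 64 mm (x) by 112 mm (y), 10 mm thick, upper face at z = 116 mm, with the bore open through its middle and a pin near each end
- housing_mouth (a point): centre of the bore in the flange's upper face. Sprung rubber strips down the +y and -y sides of the bore, 30 mm apart (each yields 4 mm), have sloped tops: a cartridge let into the mouth rests on them, its underside about 8 mm below this point, 18 mm standing out; from there down it takes pushes of up to some 12 N, and it stays where it is left
- housing_floor (a point): centre of the inner floor of the bore, 8 mm above the housing's origin. Fully home, the lowest cartridge's underside is here and each further one 26 mm higher; up to four fit
- pin_left (a point): foot of the pin at the housing's y = +42 mm, on the flange's upper face. Steel, 8 mm diameter, 14 mm tall, tapered tip. Fingers closing along the housing's x axis clear both pins
- pin_right (a point): foot of the other, like pin, at the housing's y = -42 mm
- cartridge_a: filter cartridge: white round puck with a grey band and a dark mesh disc on top, 34 mm diameter, 26 mm tall, 40 g, with rounded edges; stands on its flat underside on the worktop. Origin: centre of its underside, z up its axis. All cartridges are alike; 2 to 4 of the four are present
- cartridge_b: filter cartridge: white round puck with a grey band and a dark mesh disc on top, 34 mm diameter, 26 mm tall, 40 g, with rounded edges; stands on its flat underside on the worktop. Origin: centre of its underside, z up its axis. All cartridges are alike; 2 to 4 of the four are present
- cartridge_c: filter cartridge: white round puck with a grey band and a dark mesh disc on top, 34 mm diameter, 26 mm tall, 40 g, with rounded edges; stands on its flat underside on the worktop. Origin: centre of its underside, z up its axis. All cartridges are alike; 2 to 4 of the four are present
- cartridge_d: filter cartridge: white round puck with a grey band and a dark mesh disc on top, 34 mm diameter, 26 mm tall, 40 g, with rounded edges; stands on its flat underside on the worktop. Origin: centre of its underside, z up its axis. All cartridges are alike; 2 to 4 of the four are present
- pusher: loose pusher rod, 175 mm long, 120 g, standing upright in its stand at the start. Origin: centre of the flat foot's underside, z along the rod to the handle. Steel foot 28 mm diameter, 12 mm high; shank 20 mm diameter; black round handle 26 mm diameter from 123 to 175 mm above the origin, to be gripped from above
- stand: fixed white stand for the pusher. Origin: centre of its underside. Foot 80 x 80 x 6 mm, and on it a round cup of 35 mm inner and 43 mm outer diameter whose rim is 50 mm above the worktop; the pusher stands upright on the cup's floor
- stand_floor (a point): centre of the floor of the stand's cup, 6 mm above the worktop
- cover: loose white cover plate, 64 mm (its x) by 112 mm (its y), 8 mm thick, 200 g, flat on the worktop. Origin: centre of its underside, z up. Two 11 mm holes at y = -42 and +42 mm (x = 0) go over the housing's pins, either way round. On top a black bar grip 16 mm wide (x), 44 mm long (y), 8 to 34 mm above the underside. In place its underside lies on the flange
- salt: salt shaker of glass with a steel cap, 43 mm diameter, 78 mm tall, behind the work: a bystander. Origin: centre of its underside
- honey: honey jar with a grey lid, 72 mm wide, 102 mm tall, behind the work: a bystander. Origin: centre of its underside
- garlic: bulb of garlic, 60 mm wide, 58 mm tall, behind the work: a bystander. Origin: centre of its underside

How it is judged (in metres and radians):
On the way, in this order (a step that is already met when the one before it is completed fails the run):
1. every cartridge is bottomed out in the housing and the pusher presses the stack with more than 8 N (horizontal distance between each of cartridge_a, cartridge_b, cartridge_c, cartridge_d and housing_mouth below 0.006 m and angle between each of cartridge_a, cartridge_b, cartridge_c, cartridge_d's own z axis and vertical below 0.2 rad and (z of cartridge_a in the frame of housing below 0.0105 m or (z of cartridge_a in the frame of housing below 0.0365 m and (z of cartridge_b in the frame of housing between 0.005 and 0.0105 m or z of cartridge_c in the frame of housing between 0.005 and 0.0105 m or z of cartridge_d in the frame of housing between 0.005 and 0.0105 m)) or (z of cartridge_a in the frame of housing below 0.0625 m and (z of cartridge_b in the frame of housing between 0.031 and 0.0365 m or z of cartridge_c in the frame of housing between 0.031 and 0.0365 m or z of cartridge_d in the frame of housing between 0.031 and 0.0365 m)) or (z of cartridge_a in the frame of housing below 0.0885 m and (z of cartridge_b in the frame of housing between 0.057 and 0.0625 m or z of cartridge_c in the frame of housing between 0.057 and 0.0625 m or z of cartridge_d in the frame of housing between 0.057 and 0.0625 m))) and (z of cartridge_b in the frame of housing below 0.0105 m or (z of cartridge_b in the frame of housing below 0.0365 m and (z of cartridge_a in the frame of housing between 0.005 and 0.0105 m or z of cartridge_c in the frame of housing between 0.005 and 0.0105 m or z of cartridge_d in the frame of housing between 0.005 and 0.0105 m)) or (z of cartridge_b in the frame of housing below 0.0625 m and (z of cartridge_a in the frame of housing between 0.031 and 0.0365 m or z of cartridge_c in the frame of housing between 0.031 and 0.0365 m or z of cartridge_d in the frame of housing between 0.031 and 0.0365 m)) or (z of cartridge_b in the frame of housing below 0.0885 m and (z of cartridge_a in the frame of housing between 0.057 and 0.0625 m or z of cartridge_c in the frame of housing between 0.057 and 0.0625 m or z of cartridge_d in the frame of housing between 0.057 and 0.0625 m))) and (z of cartridge_c in the frame of housing below 0.0105 m or (z of cartridge_c in the frame of housing below 0.0365 m and (z of cartridge_a in the frame of housing between 0.005 and 0.0105 m or z of cartridge_b in the frame of housing between 0.005 and 0.0105 m or z of cartridge_d in the frame of housing between 0.005 and 0.0105 m)) or (z of cartridge_c in the frame of housing below 0.0625 m and (z of cartridge_a in the frame of housing between 0.031 and 0.0365 m or z of cartridge_b in the frame of housing between 0.031 and 0.0365 m or z of cartridge_d in the frame of housing between 0.031 and 0.0365 m)) or (z of cartridge_c in the frame of housing below 0.0885 m and (z of cartridge_a in the frame of housing between 0.057 and 0.0625 m or z of cartridge_b in the frame of housing between 0.057 and 0.0625 m or z of cartridge_d in the frame of housing between 0.057 and 0.0625 m))) and (z of cartridge_d in the frame of housing below 0.0105 m or (z of cartridge_d in the frame of housing below 0.0365 m and (z of cartridge_a in the frame of housing between 0.005 and 0.0105 m or z of cartridge_b in the frame of housing between 0.005 and 0.0105 m or z of cartridge_c in the frame of housing between 0.005 and 0.0105 m)) or (z of cartridge_d in the frame of housing below 0.0625 m and (z of cartridge_a in the frame of housing between 0.031 and 0.0365 m or z of cartridge_b in the frame of housing between 0.031 and 0.0365 m or z of cartridge_c in the frame of housing between 0.031 and 0.0365 m)) or (z of cartridge_d in the frame of housing below 0.0885 m and (z of cartridge_a in the frame of housing between 0.057 and 0.0625 m or z of cartridge_b in the frame of housing between 0.057 and 0.0625 m or z of cartridge_c in the frame of housing between 0.057 and 0.0625 m))) and (contact force between pusher and cartridge_a above 8 N or contact force between pusher and cartridge_b above 8 N or contact force between pusher and cartridge_c above 8 N or contact force between pusher and cartridge_d above 8 N)), for 0.2 s.
2. the cover lies flush on the flange over both pins (z of cover in the frame of housing between 0.1135 and 0.1185 m and horizontal distance between cover and housing_mouth below 0.004 m and angle between cover's own z axis and vertical below 0.035 rad and angle between the y axis of cover and the y axis of housing, either way round below 0.12 rad), for 0.2 s.
At the end, for the whole second after the job is handed in: All cartridges stacked in the bore, each within 2.5 mm of bottomed out (26 mm a cartridge); cover on the flange within 2.5 mm height, 4 mm centre, 0.12 rad yaw, 0.035 rad level; pusher in its stand within 8 mm of centre, 4 mm of the floor, 0.2 rad of upright; all at rest, let go (all of step 2 and horizontal distance between each of cartridge_a, cartridge_b, cartridge_c, cartridge_d and housing_mouth below 0.006 m and angle between each of cartridge_a, cartridge_b, cartridge_c, cartridge_d, pusher's own z axis and vertical below 0.2 rad and (z of cartridge_a in the frame of housing below 0.0105 m or (z of cartridge_a in the frame of housing below 0.0365 m and (z of cartridge_b in the frame of housing between 0.005 and 0.0105 m or z of cartridge_c in the frame of housing between 0.005 and 0.0105 m or z of cartridge_d in the frame of housing between 0.005 and 0.0105 m)) or (z of cartridge_a in the frame of housing below 0.0625 m and (z of cartridge_b in the frame of housing between 0.031 and 0.0365 m or z of cartridge_c in the frame of housing between 0.031 and 0.0365 m or z of cartridge_d in the frame of housing between 0.031 and 0.0365 m)) or (z of cartridge_a in the frame of housing below 0.0885 m and (z of cartridge_b in the frame of housing between 0.057 and 0.0625 m or z of cartridge_c in the frame of housing between 0.057 and 0.0625 m or z of cartridge_d in the frame of housing between 0.057 and 0.0625 m))) and (z of cartridge_b in the frame of housing below 0.0105 m or (z of cartridge_b in the frame of housing below 0.0365 m and (z of cartridge_a in the frame of housing between 0.005 and 0.0105 m or z of cartridge_c in the frame of housing between 0.005 and 0.0105 m or z of cartridge_d in the frame of housing between 0.005 and 0.0105 m)) or (z of cartridge_b in the frame of housing below 0.0625 m and (z of cartridge_a in the frame of housing between 0.031 and 0.0365 m or z of cartridge_c in the frame of housing between 0.031 and 0.0365 m or z of cartridge_d in the frame of housing between 0.031 and 0.0365 m)) or (z of cartridge_b in the frame of housing below 0.0885 m and (z of cartridge_a in the frame of housing between 0.057 and 0.0625 m or z of cartridge_c in the frame of housing between 0.057 and 0.0625 m or z of cartridge_d in the frame of housing between 0.057 and 0.0625 m))) and (z of cartridge_c in the frame of housing below 0.0105 m or (z of cartridge_c in the frame of housing below 0.0365 m and (z of cartridge_a in the frame of housing between 0.005 and 0.0105 m or z of cartridge_b in the frame of housing between 0.005 and 0.0105 m or z of cartridge_d in the frame of housing between 0.005 and 0.0105 m)) or (z of cartridge_c in the frame of housing below 0.0625 m and (z of cartridge_a in the frame of housing between 0.031 and 0.0365 m or z of cartridge_b in the frame of housing between 0.031 and 0.0365 m or z of cartridge_d in the frame of housing between 0.031 and 0.0365 m)) or (z of cartridge_c in the frame of housing below 0.0885 m and (z of cartridge_a in the frame of housing between 0.057 and 0.0625 m or z of cartridge_b in the frame of housing between 0.057 and 0.0625 m or z of cartridge_d in the frame of housing between 0.057 and 0.0625 m))) and (z of cartridge_d in the frame of housing below 0.0105 m or (z of cartridge_d in the frame of housing below 0.0365 m and (z of cartridge_a in the frame of housing between 0.005 and 0.0105 m or z of cartridge_b in the frame of housing between 0.005 and 0.0105 m or z of cartridge_c in the frame of housing between 0.005 and 0.0105 m)) or (z of cartridge_d in the frame of housing below 0.0625 m and (z of cartridge_a in the frame of housing between 0.031 and 0.0365 m or z of cartridge_b in the frame of housing between 0.031 and 0.0365 m or z of cartridge_c in the frame of housing between 0.031 and 0.0365 m)) or (z of cartridge_d in the frame of housing below 0.0885 m and (z of cartridge_a in the frame of housing between 0.057 and 0.0625 m or z of cartridge_b in the frame of housing between 0.057 and 0.0625 m or z of cartridge_c in the frame of housing between 0.057 and 0.0625 m))) and horizontal distance between pusher and stand below 0.008 m and z of pusher in the frame of stand below 0.01 m and contact force between the fingers and cover below 0.2 N and contact force between the fingers and pusher below 0.2 N and linear speed of each of cartridge_a, cartridge_b, cartridge_c, cartridge_d, cover, pusher below 0.02 m/s); the robot touches nothing.
It fails at once if a cartridge inside the bore is pushed down by the fingers (underside more than 25 mm below the flange face) ((z of cartridge_a in the frame of housing below 0.091 m and horizontal distance between cartridge_a and housing_mouth below 0.02 m and contact force between the fingers and cartridge_a above 0.5 N) or (z of cartridge_b in the frame of housing below 0.091 m and horizontal distance between cartridge_b and housing_mouth below 0.02 m and contact force between the fingers and cartridge_b above 0.5 N) or (z of cartridge_c in the frame of housing below 0.091 m and horizontal distance between cartridge_c and housing_mouth below 0.02 m and contact force between the fingers and cartridge_c above 0.5 N) or (z of cartridge_d in the frame of housing below 0.091 m and horizontal distance between cartridge_d and housing_mouth below 0.02 m and contact force between the fingers and cartridge_d above 0.5 N)).
It fails at once if the salt shaker, honey jar or garlic is shifted by more than 3 cm (distance of any of salt, honey, garlic from where it was at the start of the episode above 0.03 m).
Of cartridge_a, cartridge_b, cartridge_c, cartridge_d only 2 to 4 are there at a start; the rules pass over those that are not, and their reading is None.
At some moment in a run one of cartridge_a, cartridge_b, cartridge_c, cartridge_d, cover may be knocked a few centimetres aside while the robot is not near it.
It also fails if it takes over 210 s, if anything falls off the work surface, if the arm or the gripper's body presses on something with over 40 N, if the wrist force passes 120 N, or if a joint passes its speed limit or range.

## Robot

A 6-joint arm with a two-finger parallel gripper is mounted at the origin on a cart in front of the work surface, level with it; the furniture and walls round the work are solid. World frame = base frame: x ahead of the robot, y to its left, z up, the work surface at z = 0. Lengths are in m, angles in degrees, forces in N, time in s.
With the tool pointing down it reaches from about 0.3 to 0.775 m from the base axis. Payload 14.6 kg.
Tool frame: the origin (TCP) lies on the centre line of the jaws, within the pads' length; the fingertips stand 22 mm ahead of it and the grasp point (between the pads) lies 3 mm ahead of it (r.finger_overhang is the distance from the TCP to the fingertips, in m); z points along the fingers, y is the line along which they close (so a half turn about z gives the same grasp; the last joint's range is limited). The gripper opens to 94 mm and grips with 3 to 60 N. Pads are 16 mm wide; open, the fingers measure 119 mm over their backs; the gripper's body (75 mm by 177 mm) begins 78 mm behind the grasp point.
Start: joints at [-67.357, 17.183, 87.147, -0, 75.671, -3.816], TCP at [0.245, -0.492, 0.227] pointing down, gripper open.
Joint ranges: [-173.82, 173.82], [-45.26, 126.66], [13.44, 144.39], [-59.66, 239.66], [0, 175.72], [-146.38, 146.38]. Speed limits (degrees/s): [127.2, 127.2, 147.25, 180, 180, 180].

## Interface

Orientations are given as [roll, pitch, yaw] about the fixed x, y, z axes, in that order (R = Rz(yaw) Ry(pitch) Rx(roll)).
In Python, from bench import state, cams, r gives the robot as it stands.
- The arm moves only by the tool carry_out, never from a script. Its argument "motion" is a list of rows, each an object of numbers: "tx", "ty", "tz": the shift along the world's x, y, z normalised to -1 to 1, where 1 is 1000 mm; "wx", "wy", "wz": the turn, a rotation vector about the world's x, y, z normalised to -1 to 1, where 1 is pi rad; "gripper": the closure, from -1 (fully open) to 1 (shut). In form: [{"tx": .., "ty": .., "tz": .., "wx": .., "wy": .., "wz": .., "gripper": ..}, ...]. A call has 1 to 10 rows; each row shifts and turns the commanded pose from where the row before left it; what a row does not reach is not made up. A row lasts 1/12 s, in which the tool goes at most 41.7 mm and 7.16 degrees, less where a joint would pass 70% of its speed; a pose out of reach is approached as far as the arm can. A call with a number of a shift or a turn outside -1 to 1 is refused whole. A call with a gripper value outside its range is refused whole. The fingers move at their own pace and stop on an object; "squeeze" is the grip in N (left out, the last holds). Time passes only in rows, so rows that do not move let the fingers close. It gives the time, the measured TCP pose, the force, the opening and the grip force at its end, in the units of the state.
- state(): the state, without advancing time (a new reading comes with each control period).
- cams.grab_frame(name): name is "scene" or "side" or "wrist"; returns the picture (400x640x3 uint8, red, green, blue); there is no depth.
- cams.get_calibration(name): a dict with "mtx" (3x3 intrinsics, pixels), "camera_from_world" (4x4, takes a point from world to camera coordinates); the wrist camera has in their place "mount" (4x4, takes a point from camera to tool coordinates, whose origin is the TCP and whose axes are the flange's). Camera axes: x right, y down, z forward; pixel columns grow to the right and rows downward; lengths in m; the calibration is good to about 2 mm. A picture is of the moment at which its call begins: read the wrist's pose just before it. get_calibration takes no time and is no camera call.
- r.job_done(): hands the job in; it is judged then, once.
The state is a dict: "time": time; "joints": joint angles; "dq": joint speeds; "effort": joint torques, N m; "ee_pos": TCP position; "tcp_rot": TCP orientation; "wrist_force": force on the tool from outside, world axes, zero at the start; "ft_torque": the same for the moment, N m; "grip_width": opening from 0.0 (shut) to 1.0 (fully open); "gripper_force": force on a finger pad.
Only numpy, scipy, OpenCV 4.12 (cv2) and the standard library are available. Lean on these libraries where they do the work, as an engineer would, in place of code of your own. Each camera call takes 0.05 s, during which the arm holds its last target. There are 200 camera calls.

## Working session

There is one attempt and no reset: what is moved stays moved. The work goes in short steps, Python scripts to look and compute and a tool call to move; the robot and the scene stay as the last step left them, time stands still between calls to the robot, and variables do not carry over. Pictures are saved under pics/ and viewed, at most 14 in all, crops included, and the job is handed in when it is done.

Besides the shell and the picture viewer there is one more tool, called after "Request:" as a command line: name --argument value ..., lists and objects as JSON in quotes. carry_out: Moves the arm, as the interface text tells. Scaled input: -1 to 1 covers 1000 mm each way for a shift and pi rad each way for a turn. Its arguments: {"type":"object","properties":{"motion":{"type":"array","items":{"type":"object","properties":{"tx":{"type":"number"},"ty":{"type":"number"},"tz":{"type":"number"},"wx":{"type":"number"},"wy":{"type":"number"},"wz":{"type":"number"},"gripper":{"type":"number"}}}},"squeeze":{"type":"number"}},"required":["motion"]}

```bash
mkdir -p pics; ls; python3 - <<'E'
from bench import state,cams,r
import cv2,numpy as np
np.set_printoptions(precision=4,suppress=True)
print(state())
for n in ("scene","side","wrist"):
    im=cams.grab_frame(n); cv2.imwrite(f"pics/{n}0.png",im[:,:,::-1]); print(n,cams.get_calibration(n))
E
```

```text
pics
{'time': 0.0, 'joints': array([-67.3565,  17.2159,  87.1813,   0.0002,  75.672 ,  -3.8166]), 'dq': array([-0.0772, -0.0063,  0.0037, -0.0175, -0.0586,  0.0476]), 'effort': array([ -0.0004, -53.1809, -35.2739,   0.0708,   0.0244,  -0.0001]), 'ee_pos': array([ 0.245 , -0.4922,  0.2269]), 'tcp_rot': array([-179.931 ,   -0.0047,   26.4601]), 'wrist_force': array([-0.243 ,  0.4867, -0.7218]), 'ft_torque': array([-0.003 ,  0.0126,  0.0057]), 'gripper_force': 0.0, 'grip_width': 1.0000020482706844}
scene {'mtx': array([[485.6318,   0.    , 320.0268],
       [  0.    , 485.6318, 198.113 ],
       [  0.    ,   0.    ,   1.    ]]), 'camera_from_world': array([[-0.8892, -0.4572, -0.0165,  0.5119],
       [-0.2135,  0.4467, -0.8688,  0.1858],
       [ 0.4047, -0.769 , -0.4948,  1.0661],
       [ 0.    ,  0.    ,  0.    ,  1.    ]])}
side {'mtx': array([[372.1727,   0.    , 321.6397],
       [  0.    , 372.1727, 202.5629],
       [  0.    ,   0.    ,   1.    ]]), 'camera_from_world': array([[ 0.9996,  0.0189,  0.0195, -0.5532],
       [ 0.0269, -0.5987, -0.8005,  0.0575],
       [-0.0035,  0.8007, -0.599 ,  0.9953],
       [ 0.    ,  0.    ,  0.    ,  1.    ]])}
wrist {'mtx': array([[344.2656,   0.    , 322.0267],
       [  0.    , 344.2656, 200.027 ],
       [  0.    ,   0.    ,   1.    ]]), 'mount': array([[ 0.0003, -0.9589, -0.2838,  0.0847],
       [ 1.    ,  0.0006, -0.0011, -0.0007],
       [ 0.0012, -0.2838,  0.9589, -0.157 ],
       [ 0.    ,  0.    ,  0.    ,  1.    ]])}
```

View pics/scene0.png

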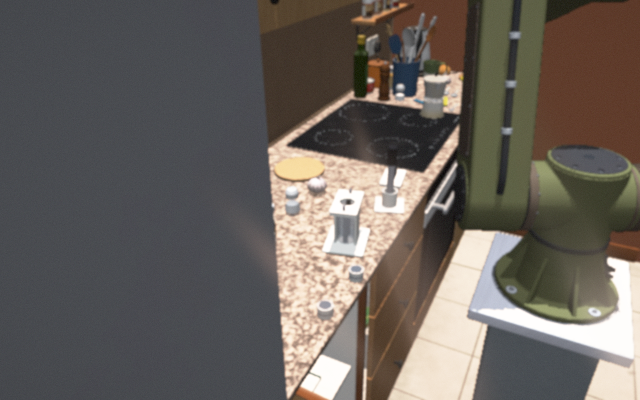

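View pics/side0.png

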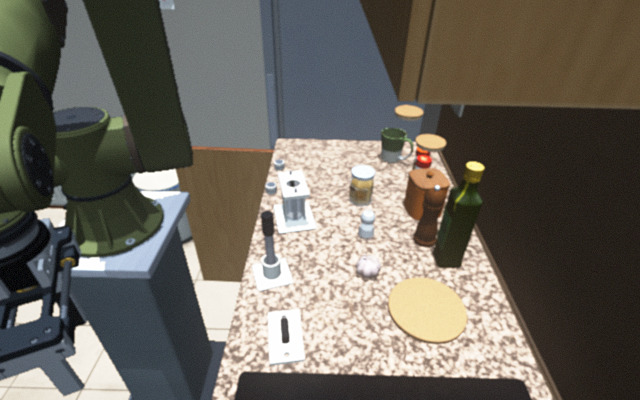

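The side view shows the housing near (295,205), pusher in its stand at (270,270), cover at (285,335), and two cartridges at (279,165) and (270,187). The scene view shows the same two at (356,272) and (325,309).

```bash
cat > h.py <<'E'
from bench import state,cams,r
import cv2,numpy as np
from scipy.spatial.transform import Rotation as R
np.set_printoptions(precision=4,suppress=True)
def pose(name):
    c=cams.get_calibration(name)
    if name!="wrist":
        T=np.linalg.inv(c["camera_from_world"])
    else:
        s=state(); W=np.eye(4); W[:3,:3]=R.from_euler("xyz",s["tcp_rot"],degrees=True).as_matrix(); W[:3,3]=s["ee_pos"]
        T=W@c["mount"]
    return c["mtx"],T
def ray(P,uv,z):
    K,T=P; d=T[:3,:3]@np.linalg.solve(K,np.array([uv[0],uv[1],1.]))
    return T[:3,3]+d*(z-T[2,3])/d[2]
def proj(P,X):
    K,T=P; q=np.linalg.inv(T)@np.append(X,1); p=K@q[:3]; return p[:2]/p[2]
def snap(name,fn=None):
    P=pose(name); im=cams.grab_frame(name)[:,:,::-1].copy()
    if fn: cv2.imwrite("pics/"+fn,im)
    return P,im
E
python3 - <<'E'
from h import *
S=pose("side");C=pose("scene")
for n,uv,z in [("c1top",(279,163),.026),("c2top",(270,185),.026),("mouth",(293,183),.116),("standrim",(271,262),.05),("handle top",(267,213),.181),("cover",(285,335),.008),("salt",(367,236),0),("honey",(361,200),0),("garlic",(367,272),0)]: print(n,ray(S,uv,z))
for n,uv,z in [("c1top",(356,269),.026),("c2top",(325,305),.026),("mouth",(347,202),.116),("handle top",(392,150),.181),("cover",(394,177),.008)]: print(n,ray(C,uv,z))
im=cv2.imread("pics/side0.png"); cv2.imwrite("pics/sc.png",cv2.resize(im[140:380,220:400],None,fx=3,fy=2.5,interpolation=2)[:600])
E
```

```text
c1top [0.4081 0.2952 0.026 ]
c2top [0.3954 0.1666 0.026 ]
mouth [0.4762 0.0467 0.116 ]
standrim [ 0.4431 -0.1714  0.05  ]
handle top [ 0.4419 -0.1616  0.181 ]
cover [ 0.4877 -0.3256  0.008 ]
salt [ 0.6728 -0.0204  0.    ]
honey [0.6676 0.1387 0.    ]
garlic [ 0.6629 -0.147   0.    ]
c1top [0.395  0.1758 0.026 ]
c2top [0.4045 0.3101 0.026 ]
mouth [0.4723 0.0563 0.116 ]
handle top [ 0.4327 -0.1355  0.181 ]
cover [ 0.4812 -0.3163  0.008 ]
```

View pics/sc.png

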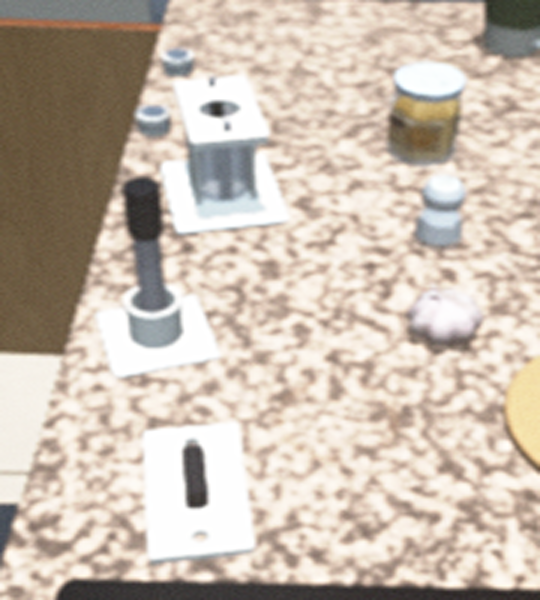

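Request:
carry_out --motion '[{"tz": 0.04, "gripper": -1}, {"tz": 0.04}, {"tx": 0.011, "ty": 0.036, "tz": 0.01, "wz": 0.0353}, {"tx": 0.011, "ty": 0.036, "tz": 0.01, "wz": 0.0353}, {"tx": 0.011, "ty": 0.036, "wz": 0.0353}, {"tx": 0.011, "ty": 0.036, "wz": 0.0353}, {"tx": 0.011, "ty": 0.036, "wz": 0.0353}, {"tx": 0.011, "ty": 0.036, "wz": 0.0353}, {"tx": 0.011, "ty": 0.036, "wz": 0.0353}, {"tx": 0.011, "ty": 0.036, "wz": 0.0353}]'

```text
invalid input at $.motion[0]: expected keys tx, ty, tz, wx, wy, wz, gripper
```

Request:
carry_out --motion '[{"tx": 0.011, "ty": 0.036, "wz": 0.0353}, {"tx": 0.011, "ty": 0.036, "wz": 0.0353}, {"tx": 0.011, "ty": 0.037}, {"tx": 0.011, "ty": 0.037}, {"tx": 0.011, "ty": 0.037}, {"tx": 0.011, "ty": 0.037}, {"tx": 0.011, "ty": 0.037}, {"tx": 0.01, "ty": 0.037}, {}, {}]'

```text
invalid input at $.motion[0]: expected keys tx, ty, tz, wx, wy, wz, gripper
```

```bash
python3 - <<'E'
from h import *
P,im=snap("wrist","w1.png"); print(state()["ee_pos"],state()["tcp_rot"],P[1][:3,3])
for X in [(.395,.171,.026),(.406,.303,.026),(.474,.051,.116)]: print(proj(P,np.array(X)))
E
```

```text
[ 0.245  -0.4923  0.2271] [-179.9608   -0.0008   26.4615] [ 0.3206 -0.454   0.3841]
[-412.3103 -404.9178]
[-646.2678 -556.1697]
[-529.3109 -741.8287]
```

View pics/w1.png

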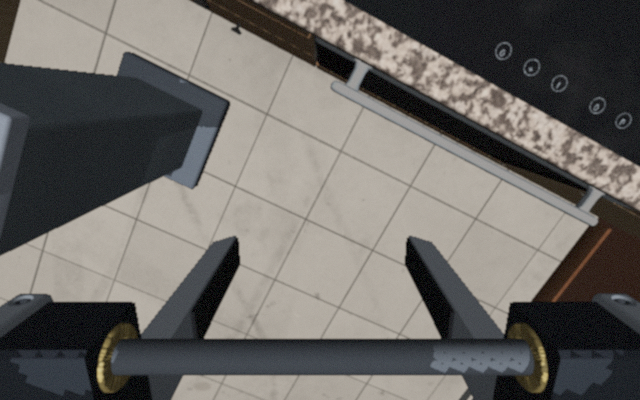

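The moves were refused because every key is needed, so this picture still shows the start pose over the floor. The fingertips appear at about (225,240) and (420,240).

Request:
carry_out --motion '[{"tx": 0, "ty": 0, "tz": 0.04, "wx": 0, "wy": 0, "wz": 0, "gripper": -1}, {"tx": 0, "ty": 0, "tz": 0.04, "wx": 0, "wy": 0, "wz": 0, "gripper": -1}, {"tx": 0.011, "ty": 0.036, "tz": 0.01, "wx": 0, "wy": 0, "wz": 0.0353, "gripper": -1}, {"tx": 0.011, "ty": 0.036, "tz": 0.01, "wx": 0, "wy": 0, "wz": 0.0353, "gripper": -1}, {"tx": 0.011, "ty": 0.036, "tz": 0, "wx": 0, "wy": 0, "wz": 0.0353, "gripper": -1}, {"tx": 0.011, "ty": 0.036, "tz": 0, "wx": 0, "wy": 0, "wz": 0.0353, "gripper": -1}, {"tx": 0.011, "ty": 0.036, "tz": 0, "wx": 0, "wy": 0, "wz": 0.0353, "gripper": -1}, {"tx": 0.011, "ty": 0.036, "tz": 0, "wx": 0, "wy": 0, "wz": 0.0353, "gripper": -1}, {"tx": 0.011, "ty": 0.036, "tz": 0, "wx": 0, "wy": 0, "wz": 0.0353, "gripper": -1}, {"tx": 0.011, "ty": 0.036, "tz": 0, "wx": 0, "wy": 0, "wz": 0.0353, "gripper": -1}]'

```text
time: 1.03
ee_pos: [0.333, -0.2026, 0.3275]
tcp_rot: [180.0, 0.0, 77.6]
wrist_force: [1.6, -0.6, -0.5]
grip_width: 1.001
gripper_force: 0.0
```

Request:
carry_out --motion '[{"tx": 0.011, "ty": 0.036, "tz": 0, "wx": 0, "wy": 0, "wz": 0.0353, "gripper": -1}, {"tx": 0.011, "ty": 0.036, "tz": 0, "wx": 0, "wy": 0, "wz": 0.0353, "gripper": -1}, {"tx": 0.011, "ty": 0.037, "tz": 0, "wx": 0, "wy": 0, "wz": 0, "gripper": -1}, {"tx": 0.011, "ty": 0.037, "tz": 0, "wx": 0, "wy": 0, "wz": 0, "gripper": -1}, {"tx": 0.011, "ty": 0.037, "tz": 0, "wx": 0, "wy": 0, "wz": 0, "gripper": -1}, {"tx": 0.011, "ty": 0.037, "tz": 0, "wx": 0, "wy": 0, "wz": 0, "gripper": -1}, {"tx": 0.011, "ty": 0.037, "tz": 0, "wx": 0, "wy": 0, "wz": 0, "gripper": -1}, {"tx": 0.011, "ty": 0.037, "tz": 0, "wx": 0, "wy": 0, "wz": 0, "gripper": -1}, {"tx": 0, "ty": 0, "tz": 0, "wx": 0, "wy": 0, "wz": 0, "gripper": -1}, {"tx": 0, "ty": 0, "tz": 0, "wx": 0, "wy": 0, "wz": 0, "gripper": -1}]'

```text
time: 1.87
ee_pos: [0.421, 0.091, 0.327]
tcp_rot: [-179.9, 0.0, 90.2]
wrist_force: [0.2, 0.3, 0.4]
grip_width: 0.998
gripper_force: 0.0
```

```bash
python3 - <<'E'
from h import *
P,im=snap("wrist","w2.png"); print(state()["ee_pos"],state()["tcp_rot"],P[1][:3,3])
for X in [(.395,.171,.026),(.406,.303,.026),(.474,.051,.116)]: print(proj(P,np.array(X)))
E
```

```text
[0.4209 0.0899 0.3272] [-179.9619    0.0144   90.0944] [0.422  0.1755 0.484 ]
[301.3868 101.9391]
[309.2872 -15.2294]
[368.1733 213.6609]
```

View pics/w2.png

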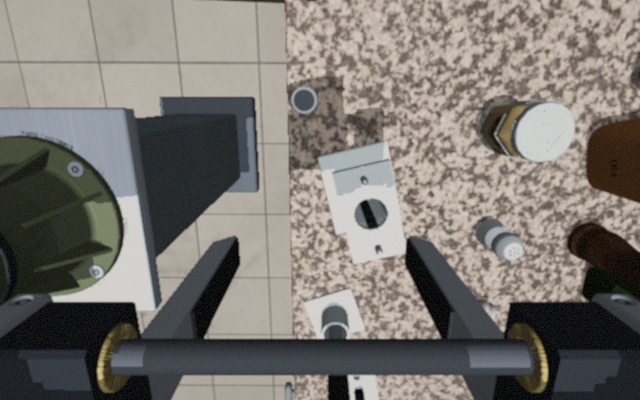

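The wrist view shows the near cartridge at (304,100), the bore at (371,213), and the pins at about (364,180) and (379,249). The far cartridge lies above the frame. I'll measure by mask now.

```bash
python3 - <<'E'
from h import *
im=cv2.imread("pics/w2.png"); P=pose("wrist"); g=cv2.cvtColor(im,6)
m=(g[150:265,320:410]>190).astype(np.uint8)
cs,_=cv2.findContours(m,cv2.RETR_CCOMP,2)
for c in cs:
    a=cv2.contourArea(c)
    if a<5: continue
    c=c+np.array([320,150]); (u,v),(w,h),t=cv2.minAreaRect(c); x=ray(P,(u,v),.116)
    print("flange-ish",a,(u,v),w,h,t,x)
    if a>2000:
        b=cv2.boxPoints(cv2.minAreaRect(c)); print([ray(P,q,.116) for q in b])
print("pins",ray(P,(364,180),.13),ray(P,(379,249),.13))
# cartridge dark disc
roi=im[80:120,285:322]; print(cv2.cvtColor(roi,6)[::3,::3])
E
```

```text
flange-ish 20.0 (334.5, 262.0) 7.0 4.0 0.0 [ 0.4367 -0.0105  0.116 ]
flange-ish 7.0 (334.8000183105469, 255.9000244140625) 3.130495071411133 3.5777084827423096 26.56505012512207 [ 0.437  -0.0026  0.116 ]
flange-ish 21.5 (323.0000305175781, 249.0) 4.472136497497559 13.41640853881836 26.56505012512207 [0.4231 0.0062 0.116 ]
flange-ish 41.5 (323.75885009765625, 234.63531494140625) 12.148106575012207 6.182518005371094 49.398704528808594 [0.4239 0.0241 0.116 ]
flange-ish 18.5 (407.0, 226.5) 4.0 7.0 0.0 [0.5189 0.0343 0.116 ]
flange-ish 7.5 (403.5, 190.0) 4.0 3.0 90.0 [0.5119 0.0773 0.116 ]
flange-ish 4750.5 (362.36383056640625, 216.6790008544922) 90.13663482666016 93.50505065917969 3.5763344764709473 [0.4675 0.0461 0.116 ]
[array([ 0.4131, -0.0086,  0.116 ]), array([0.4199, 0.1027, 0.116 ]), array([0.5179, 0.0967, 0.116 ]), array([ 0.5194, -0.0157,  0.116 ])]
flange-ish 82.5 (377.862060546875, 248.65518188476562) 11.141719818115234 9.656157493591309 68.19859313964844 [0.4869 0.0067 0.116 ]
flange-ish 931.5 (370.2500305175781, 213.75001525878906) 33.941123962402344 34.64822769165039 45.0 [
[... 343 characters left out ...]
28 126  97  92 121 106 126 130 124 127]
 [170 101  87 111 119 118 145 132 123 110 118 107  96]
 [170  92  89  86 160 154 136 151 170 129  74  77  86]
 [170  70  64 158 110  75  76  78  89 165 107  97 111]
 [173  94 103 139  76  72  76  73  79 101 157 110 121]
 [175  92 138 108  71  78  77  75  75  78 168 117 114]
 [171 117 134 101  78  78  76  74  81  76 162 119 122]
 [173 147 104 130  72  74  76  80  74  80 160 101 122]
 [173 177 124 154 106  73  76  75  74 146 117 115 122]
 [172 146 117 120 154 138 101 113 156 133  92 118 116]
 [175 137 116 122 124 101 136 135 113  70 101 117 103]
 [174 101  68 104 118  69  73  74  64  72  84  85  74]
 [177 106  73  68 102 116  92  82  94 102 106 121 107]]
```

Request:
carry_out --motion '[{"tx": -0.004, "ty": 0.0137, "tz": -0.0345, "wx": 0, "wy": 0, "wz": 0.0389, "gripper": -1}, {"tx": -0.004, "ty": 0.0137, "tz": -0.0345, "wx": 0, "wy": 0, "wz": 0.0389, "gripper": -1}, {"tx": -0.004, "ty": 0.0137, "tz": -0.0345, "wx": 0, "wy": 0, "wz": 0, "gripper": -1}, {"tx": -0.004, "ty": 0.0137, "tz": -0.0345, "wx": 0, "wy": 0, "wz": 0, "gripper": -1}, {"tx": -0.004, "ty": 0.0137, "tz": -0.0345, "wx": 0, "wy": 0, "wz": 0, "gripper": -1}, {"tx": -0.003, "ty": 0.0137, "tz": -0.0345, "wx": 0, "wy": 0, "wz": 0, "gripper": -1}, {"tx": 0, "ty": 0, "tz": 0, "wx": 0, "wy": 0, "wz": 0, "gripper": -1}, {"tx": 0, "ty": 0, "tz": 0, "wx": 0, "wy": 0, "wz": 0, "gripper": -1}]'

```text
time: 2.58
ee_pos: [0.3978, 0.1708, 0.1204]
tcp_rot: [-179.9, 0.0, 104.0]
wrist_force: [-0.8, 0.3, 0.1]
grip_width: 1.0
gripper_force: 0.0
```

```bash
cat >> h.py <<'E'
def darkdisc(P,im,z,guess,rad=.017,thr=105,win=45,dia=.022):
    "centre of the dark blob nearest the guess point"
    g=cv2.GaussianBlur(cv2.cvtColor(im,6),(0,0),1.5); u,v=proj(P,np.array(guess)); 
    m=np.zeros_like(g); u0,v0=max(int(u)-win,0),max(int(v)-win,0)
    m[v0:int(v)+win,u0:int(u)+win]=(g[v0:int(v)+win,u0:int(u)+win]<thr)
    cs,_=cv2.findContours(m,0,2)
    for c in sorted(cs,key=cv2.contourArea)[-4:]:
        if len(c)>5:
            e=cv2.fitEllipse(c); print("area",cv2.contourArea(c),"ell",np.round(e[0],1),np.round(e[1],1),"->",ray(P,e[0],z))
E
python3 - <<'E'
from h import *
P,im=snap("wrist","w3.png"); print(state()["ee_pos"],state()["tcp_rot"])
print(proj(P,np.array((.398,.172,.026))))
darkdisc(P,im,.026,(.398,.172,.026))
print(proj(P,np.array(state()["ee_pos"])-[0,0,.003]))
E
```

```text
[0.3988 0.1709 0.1218] [179.9605   0.0069 103.9578]
[321.1154 210.9809]
area 100.5 ell [294.9 220.6] [ 8.6 22.2] -> [0.3802 0.1595 0.026 ]
area 149.5 ell [357.5 223.3] [11.8 21.7] -> [0.4278 0.1691 0.026 ]
area 581.5 ell [330.4 184.5] [33.4 71.4] -> [0.3997 0.194  0.026 ]
area 728.0 ell [321.5 209.2] [29.9 31.4] -> [0.3979 0.1735 0.026 ]
[321.2052 270.2682]
```

View pics/w3.png

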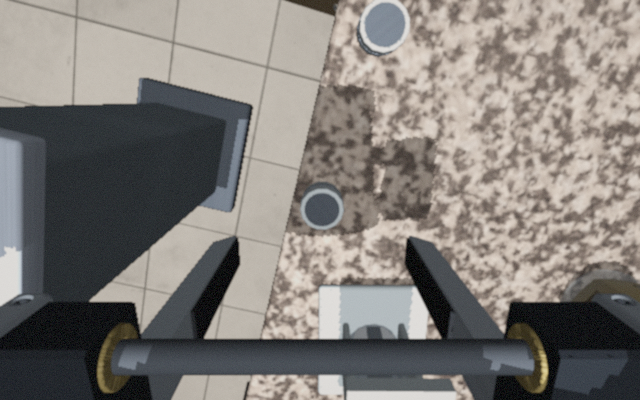

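Cartridge 1 is at (322,209), i.e. (0.398, 0.1735). The second one is at (385,27).

Request:
carry_out --motion '[{"tx": 0, "ty": 0.0015, "tz": -0.03, "wx": 0, "wy": 0, "wz": 0, "gripper": -1}, {"tx": 0, "ty": 0, "tz": -0.03, "wx": 0, "wy": 0, "wz": 0, "gripper": -1}, {"tx": 0, "ty": 0, "tz": -0.026, "wx": 0, "wy": 0, "wz": 0, "gripper": -1}, {"tx": 0, "ty": 0, "tz": 0, "wx": 0, "wy": 0, "wz": 0, "gripper": -1}, {"tx": 0, "ty": 0, "tz": 0, "wx": 0, "wy": 0, "wz": 0, "gripper": 1}, {"tx": 0, "ty": 0, "tz": 0, "wx": 0, "wy": 0, "wz": 0, "gripper": 1}, {"tx": 0, "ty": 0, "tz": 0, "wx": 0, "wy": 0, "wz": 0, "gripper": 1}, {"tx": 0, "ty": 0, "tz": 0, "wx": 0, "wy": 0, "wz": 0, "gripper": 1}, {"tx": 0, "ty": 0, "tz": 0, "wx": 0, "wy": 0, "wz": 0, "gripper": 1}, {"tx": 0, "ty": 0, "tz": 0, "wx": 0, "wy": 0, "wz": 0, "gripper": 1}]' --squeeze 15

```text
time: 3.47
ee_pos: [0.3983, 0.1734, 0.0351]
tcp_rot: [179.9, -0.0, 104.0]
wrist_force: [-0.1, 0.4, 0.1]
grip_width: 0.613
gripper_force: 0.0
```

Request:
carry_out --motion '[{"tx": 0, "ty": 0, "tz": 0, "wx": 0, "wy": 0, "wz": 0, "gripper": 1}, {"tx": 0, "ty": 0, "tz": 0, "wx": 0, "wy": 0, "wz": 0, "gripper": 1}, {"tx": 0, "ty": 0, "tz": 0, "wx": 0, "wy": 0, "wz": 0, "gripper": 1}, {"tx": 0, "ty": 0, "tz": 0.02, "wx": 0, "wy": 0, "wz": 0, "gripper": 1}]'

```text
time: 3.8
ee_pos: [0.3965, 0.1728, 0.0522]
tcp_rot: [-179.7, 0.0, 104.0]
wrist_force: [-1.5, 0.2, -1.0]
grip_width: 0.349
gripper_force: 15.0
```

Request:
carry_out --motion '[{"tx": 0, "ty": 0, "tz": 0.04, "wx": 0, "wy": 0, "wz": 0, "gripper": 1}, {"tx": 0, "ty": 0, "tz": 0.04, "wx": 0, "wy": 0, "wz": 0, "gripper": 1}, {"tx": 0, "ty": 0, "tz": 0.04, "wx": 0, "wy": 0, "wz": 0, "gripper": 1}, {"tx": 0, "ty": 0, "tz": 0.04, "wx": 0, "wy": 0, "wz": 0, "gripper": 1}, {"tx": 0.017, "ty": -0.0303, "tz": 0.016, "wx": 0, "wy": 0, "wz": 0, "gripper": 1}, {"tx": 0.017, "ty": -0.0303, "tz": 0, "wx": 0, "wy": 0, "wz": 0, "gripper": 1}, {"tx": 0.017, "ty": -0.0303, "tz": 0, "wx": 0, "wy": 0, "wz": 0, "gripper": 1}, {"tx": 0.017, "ty": -0.0303, "tz": 0, "wx": 0, "wy": 0, "wz": 0, "gripper": 1}, {"tx": 0.017, "ty": -0.0303, "tz": 0, "wx": 0, "wy": 0, "wz": 0, "gripper": 1}, {"tx": 0, "ty": 0, "tz": 0, "wx": 0, "wy": 0, "wz": 0, "gripper": 1}]'

```text
time: 4.63
ee_pos: [0.4847, 0.0178, 0.2301]
tcp_rot: [-180.0, 0.0, 103.8]
wrist_force: [-0.8, 0.7, -1.9]
grip_width: 0.354
gripper_force: 15.0
```

```bash
python3 - <<'E'
from h import *
P,im=snap("wrist","w4.png"); s=state();print(s["ee_pos"],s["tcp_rot"])
print(proj(P,np.array((.476,.051,.116))),proj(P,s["ee_pos"]-[0,0,.008]))
E
```

```text
[0.4836 0.0198 0.2299] [-179.9455   -0.0061  103.806 ]
[319.6546 163.5648] [318.3123 260.4087]
```

View pics/w4.png

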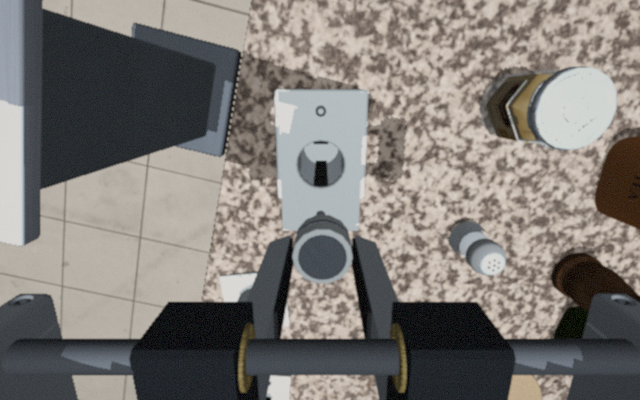

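Hole at about (321,163), held cartridge top at about (322,256), and the flange is square in the image, so the yaw is right.

```bash
python3 - <<'E'
from h import *
im=cv2.imread("pics/w4.png"); P=pose("wrist"); s=state(); g=cv2.cvtColor(im,6); t=s["ee_pos"]
darkdisc(P,im,t[2]-.009,t+[-.005,.005,-.009],thr=120)
# hole: non-flange-grey blob inside flange
ref=im[130:135,300:340].reshape(-1,3).mean(0); print(ref)
m=(np.abs(im.astype(int)-ref).max(2)>14).astype(np.uint8); m[:138]=0;m[190:]=0;m[:,:288]=0;m[:,355:]=0
cs,_=cv2.findContours(m,0,2)
for c in cs:
    if cv2.contourArea(c)>200: e=cv2.minEnclosingCircle(c); print(cv2.contourArea(c),e,cv2.boundingRect(c),ray(P,e[0],.116))
E
```

```text
area 1590.0 ell [321.9 257. ] [43.2 47.1] -> [0.484  0.0237 0.2209]
area 2215.5 ell [317.  259.6] [82.6 83.4] -> [0.4819 0.0216 0.2209]
[190.19  187.215 179.09 ]
1385.0 ((320.3857116699219, 164.14511108398438), 25.148174285888672) (296, 139, 50, 50) [0.4755 0.0527 0.116 ]
```

Request:
carry_out --motion '[{"tx": -0.007, "ty": 0.028, "tz": 0, "wx": 0, "wy": 0, "wz": 0, "gripper": 1}, {"tx": 0, "ty": 0, "tz": -0.03, "wx": 0, "wy": 0, "wz": 0, "gripper": 1}, {"tx": 0, "ty": 0, "tz": -0.03, "wx": 0, "wy": 0, "wz": 0, "gripper": 1}, {"tx": 0, "ty": 0, "tz": -0.01, "wx": 0, "wy": 0, "wz": 0, "gripper": 1}, {"tx": 0, "ty": 0, "tz": 0, "wx": 0, "wy": 0, "wz": 0, "gripper": 1}, {"tx": 0, "ty": 0, "tz": 0, "wx": 0, "wy": 0, "wz": 0, "gripper": 1}, {"tx": 0, "ty": 0, "tz": 0, "wx": 0, "wy": 0, "wz": 0, "gripper": 1}, {"tx": 0, "ty": 0, "tz": 0, "wx": 0, "wy": 0, "wz": 0, "gripper": 1}]'

```text
time: 5.35
ee_pos: [0.4767, 0.0499, 0.1619]
tcp_rot: [179.9, 0.0, 104.0]
wrist_force: [1.0, 0.6, -0.7]
grip_width: 0.355
gripper_force: 15.0
```

```bash
python3 - <<'E'
from h import *
for i in range(2):
    P,im=snap("wrist","w5.png"); s=state();t=s["ee_pos"];print(t)
    darkdisc(P,im,t[2]-.009,t+[0,.003,-.009],thr=120)
P2,i2=snap("side"); P3,i3=snap("scene")
a=cv2.resize(im[150:320,230:420],(570,510))
b=cv2.resize(i2[130:240,240:350],(330,330)); c=cv2.resize(i3[150:250,300:400],(300,300),interpolation=2)
o=np.zeros((600,800,3),np.uint8); 
a=cv2.resize(im[130:300,230:420],(470,420)); o[:420,:470]=a; o[:330,470:800]=b; o[330:600,480:750]=c[:270,:270]
cv2.imwrite("pics/m5.png",o)
E
```

```text
[0.4766 0.0498 0.1617]
area 80.0 ell [319.3 296.6] [ 9.7 12.3] -> [0.4815 0.0302 0.1527]
area 1570.0 ell [321.9 257. ] [42.8 47. ] -> [0.4772 0.0537 0.1527]
area 2613.0 ell [321. 270.] [ 80.1 108.2] -> [0.4785 0.0462 0.1527]
[0.4764 0.0498 0.1615]
area 77.5 ell [319.7 296.6] [ 9.2 12.4] -> [0.4816 0.0302 0.1525]
area 1571.0 ell [321.9 257. ] [42.8 47.1] -> [0.477  0.0537 0.1525]
area 2609.0 ell [320.9 269.9] [ 80.2 107.7] -> [0.4783 0.0462 0.1525]
```

View pics/m5.png

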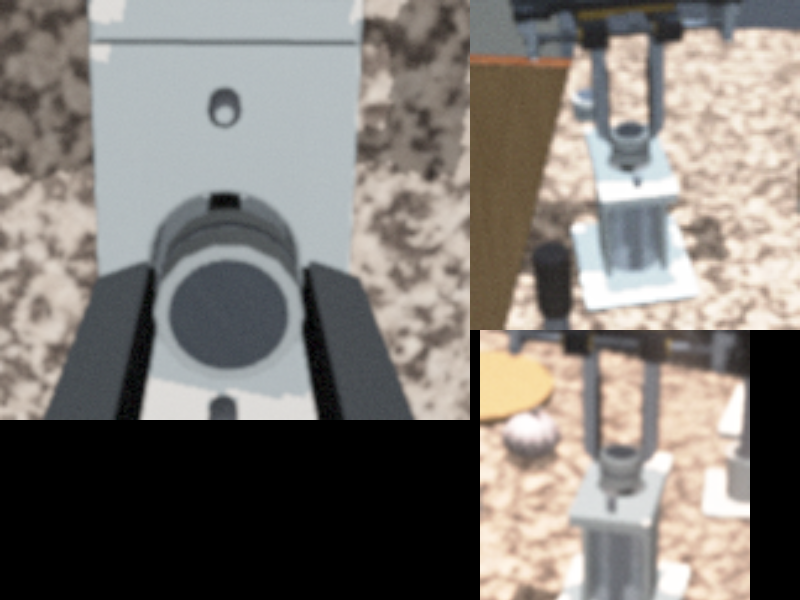

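The wrist view shows the cartridge just above and inside the hole outline, with the hole edge at crop row ~190 and columns 150–298. The side and scene views agree.

```bash
python3 - <<'E'
from h import *
P=pose("wrist"); s=state(); print(s["ee_pos"])
a=ray(P,(320.7,207),.116); d=np.array([np.cos(np.radians(104)),np.sin(np.radians(104))]); print(a, a[:2]-.019*d)
print(ray(P,(230+150/2.47,130+255/2.47),.116),ray(P,(230+298/2.47,130+255/2.47),.116))
print("pin",ray(P,(230+224/2.47,130+112/2.47),.13))
E
```

```text
[0.4763 0.0498 0.1611]
[0.4721 0.0693 0.116 ] [0.4767 0.0509]
[0.4579 0.0479 0.116 ] [0.4945 0.0571 0.116 ]
pin [0.4665 0.0916 0.13  ]
```

Request:
carry_out --motion '[{"tx": 0, "ty": -0.0022, "tz": -0.006, "wx": 0, "wy": 0, "wz": 0, "gripper": 1}, {"tx": 0, "ty": 0, "tz": -0.004, "wx": 0, "wy": 0, "wz": 0, "gripper": 1}, {"tx": 0, "ty": 0, "tz": -0.004, "wx": 0, "wy": 0, "wz": 0, "gripper": 1}, {"tx": 0, "ty": 0, "tz": -0.002, "wx": 0, "wy": 0, "wz": 0, "gripper": 1}, {"tx": 0, "ty": 0, "tz": 0, "wx": 0, "wy": 0, "wz": 0, "gripper": 1}]'

```text
time: 5.97
ee_pos: [0.4761, 0.0479, 0.1442]
tcp_rot: [180.0, -0.0, 104.0]
wrist_force: [-1.0, 3.6, 4.0]
grip_width: 0.353
gripper_force: 15.0
```

```bash
python3 - <<'E'
from h import *
s=state();print(s["ee_pos"],s["tcp_rot"],s["wrist_force"],s["ft_torque"])
E
```

```text
[0.4761 0.0479 0.1442] [179.9748  -0.0426 104.0013] [-1.0176  3.5955  3.9708] [ 0.6818 -0.066   0.0683]
```

Request:
carry_out --motion '[{"tx": 0, "ty": 0.0015, "tz": 0, "wx": 0, "wy": 0, "wz": 0, "gripper": 1}, {"tx": 0, "ty": 0, "tz": 0, "wx": 0, "wy": 0, "wz": 0, "gripper": 1}, {"tx": 0, "ty": 0, "tz": 0, "wx": 0, "wy": 0, "wz": 0, "gripper": 1}]'

```text
time: 6.22
ee_pos: [0.4759, 0.049, 0.1442]
tcp_rot: [-180.0, 0.0, 104.0]
wrist_force: [-0.5, -0.1, -1.0]
grip_width: 0.356
gripper_force: 15.0
```

Request:
carry_out --motion '[{"tx": 0, "ty": 0, "tz": -0.002, "wx": 0, "wy": 0, "wz": 0, "gripper": 1}, {"tx": 0, "ty": 0, "tz": 0, "wx": 0, "wy": 0, "wz": 0, "gripper": 1}]'

```text
time: 6.38
ee_pos: [0.4761, 0.0489, 0.1421]
tcp_rot: [-180.0, 0.0, 104.0]
wrist_force: [0.2, -0.5, -1.2]
grip_width: 0.356
gripper_force: 15.0
```

Request:
carry_out --motion '[{"tx": 0, "ty": 0, "tz": 0, "wx": 0, "wy": 0, "wz": 0, "gripper": 0}, {"tx": 0, "ty": 0, "tz": 0, "wx": 0, "wy": 0, "wz": 0, "gripper": -0.2}, {"tx": 0, "ty": 0, "tz": 0, "wx": 0, "wy": 0, "wz": 0, "gripper": -0.2}, {"tx": 0, "ty": 0, "tz": 0, "wx": 0, "wy": 0, "wz": 0, "gripper": -0.2}, {"tx": 0, "ty": 0, "tz": 0.03, "wx": 0, "wy": 0, "wz": 0, "gripper": -0.2}, {"tx": 0, "ty": 0, "tz": 0.035, "wx": 0, "wy": 0, "wz": 0, "gripper": -1}, {"tx": 0, "ty": 0, "tz": 0.035, "wx": 0, "wy": 0, "wz": 0, "gripper": -1}, {"tx": 0, "ty": 0, "tz": 0, "wx": 0, "wy": 0, "wz": 0, "gripper": -1}, {"tx": 0, "ty": 0, "tz": 0, "wx": 0, "wy": 0, "wz": 0, "gripper": -1}]'

```text
time: 7.13
ee_pos: [0.4766, 0.0492, 0.2439]
tcp_rot: [179.8, 0.0, 104.0]
wrist_force: [0.4, 0.7, -0.6]
grip_width: 0.847
gripper_force: 0.0
```

```bash
python3 - <<'E'
from h import *
P,im=snap("wrist","w6.png"); s=state();t=s["ee_pos"];print(t)
darkdisc(P,im,.134,(.4765,.05,.134),thr=120)
E
```

```text
[0.476  0.0491 0.2423]
area 13.0 ell [272.4 165.2] [ 6.  12.6] -> [0.4323 0.0729 0.134 ]
area 17.0 ell [319.9 244. ] [5.5 5.7] -> [0.4846 0.0169 0.134 ]
area 703.5 ell [320.8 197. ] [29.9 30.1] -> [0.4754 0.0569 0.134 ]
```

View pics/w6.png

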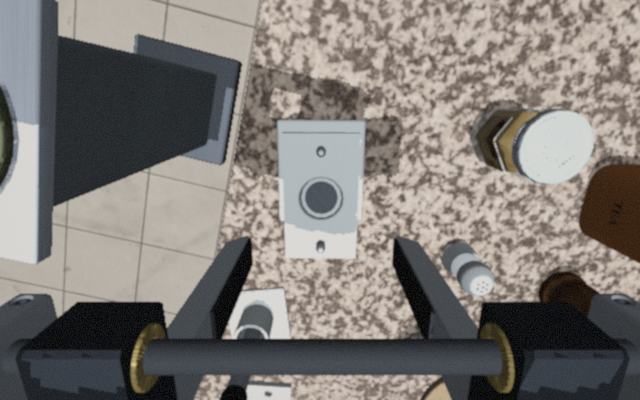

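The cartridge sits centred in the bore at (321,197). The pusher is at the bottom left, about (255,320).

Request:
carry_out --motion '[{"tx": -0.0078, "ty": -0.0398, "tz": 0.004, "wx": 0, "wy": 0, "wz": 0, "gripper": -1}, {"tx": -0.0078, "ty": -0.0398, "tz": 0.004, "wx": 0, "wy": 0, "wz": 0, "gripper": -1}, {"tx": -0.0078, "ty": -0.0398, "tz": 0.004, "wx": 0, "wy": 0, "wz": 0, "gripper": -1}, {"tx": -0.0078, "ty": -0.0398, "tz": 0.004, "wx": 0, "wy": 0, "wz": 0, "gripper": -1}, {"tx": -0.0078, "ty": -0.0398, "tz": 0.002, "wx": 0, "wy": 0, "wz": 0, "gripper": -1}, {"tx": 0, "ty": 0, "tz": 0, "wx": 0, "wy": 0, "wz": 0, "gripper": -1}, {"tx": 0, "ty": 0, "tz": 0, "wx": 0, "wy": 0, "wz": 0, "gripper": -1}, {"tx": 0, "ty": 0, "tz": 0, "wx": 0, "wy": 0, "wz": 0, "gripper": -1}]'

```text
time: 7.85
ee_pos: [0.4368, -0.1495, 0.2593]
tcp_rot: [-179.9, -0.1, 104.0]
wrist_force: [0.7, 0.3, 0.6]
grip_width: 1.002
gripper_force: 0.0
```

```bash
python3 - <<'E'
from h import *
P,im=snap("wrist"); s=state();t=s["ee_pos"];print(t)
P2,i2=snap("side","s6.png")
darkdisc(P,im,.181,(.437,-.15,.181),thr=60,win=70)
o=np.zeros((400,800,3),np.uint8);o[:]=0;o[:,:500]=im[:,70:570];o[:330,500:800]=cv2.resize(i2[130:240,240:340],(300,330),interpolation=2)
cv2.imwrite("pics/m6.png",o); print(proj(P,np.array((.437,-.15,.181))))
E
```

```text
[ 0.437  -0.149   0.2596]
area 1475.5 ell [323.  220.7] [29.2 71. ] -> [ 0.4389 -0.1498  0.181 ]
[320.3205 220.2699]
```

View pics/m6.png

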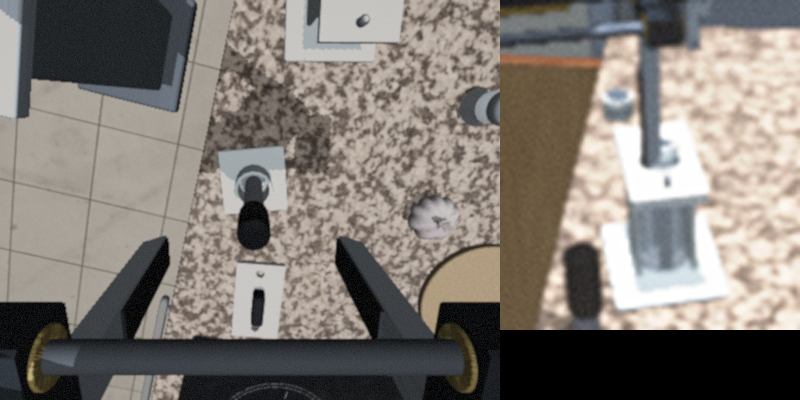

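Handle top is at about (324,236) and the stand cup rim at about (323,183). The cover lies below at about (328,300).

```bash
python3 - <<'E'
from h import *
P=pose("wrist");print(ray(P,(323.5,237),.181),ray(P,(323,183),.05))
im=cv2.imread("pics/m6.png")[150:220,210:300]; g=cv2.cvtColor(im,6); print(g[20:52:3,15:75:3])
E
```

```text
[ 0.4429 -0.1616  0.181 ] [ 0.4405 -0.1526  0.05  ]
[[166 166 165 169 166 123  77  76  81  91  89  82  78  79 154 194 187 198
  186 195]
 [173 167 167 165 156  74 103 146 165 168 165 167 141  86  85 186 201 200
  200 200]
 [200 171 167 166  95 117 164 144 110  75  79 121 157 164 103 153 200 200
  199 201]
 [201 198 183 166 117 164 128  98  53  56  58  56 115 129 164 141 201 199
  199 202]
 [199 202 200 183 156 162 122  61  49  53  59  59 101 165 177 177 200 200
  200 200]
 [200 199 200 181 158 146 124  48  58  52  55  54  99 184 129 197 195 201
  201 199]
 [200 199 199 182 142 104 135  48  53  51  55  55  86 167  70 196 190 200
  200 201]
 [201 201 201 173 137  73 118  51  51  51  56  54  66  94  70 195 192 201
  201 200]
 [200 199 201 188 160  74  71  51  50  55  54  61  53  73  85 197 200 199
  201 201]
 [199 199 201 201 185 108  70  52  57  54  52  55  55  68 162 201 201 200
  201 199]
 [200 201 200 200 201 190  88  50  46  40  43  52  53 119 199 195 199 201
  201 200]]
```

Request:
carry_out --motion '[{"tx": 0.0055, "ty": -0.011, "tz": -0.02, "wx": 0, "wy": 0, "wz": 0, "gripper": -1}, {"tx": 0, "ty": 0, "tz": -0.025, "wx": 0, "wy": 0, "wz": 0, "gripper": -1}, {"tx": 0, "ty": 0, "tz": 0, "wx": 0, "wy": 0, "wz": 0, "gripper": -1}, {"tx": 0, "ty": 0, "tz": 0, "wx": 0, "wy": 0, "wz": 0, "gripper": -1}, {"tx": 0, "ty": 0, "tz": 0, "wx": 0, "wy": 0, "wz": 0, "gripper": -1}]'

```text
time: 8.37
ee_pos: [0.443, -0.1603, 0.2166]
tcp_rot: [180.0, 0.0, 104.1]
wrist_force: [0.1, 1.1, 0.1]
grip_width: 1.0
gripper_force: 0.0
```

```bash
python3 - <<'E'
from h import *
P,im=snap("wrist","w7.png"); s=state();t=s["ee_pos"];print(t)
cv2.imwrite("pics/w7c.png",cv2.resize(im[140:300,240:400],(480,480)))
E
```

```text
[ 0.4431 -0.1605  0.2168]
```

View pics/w7c.png

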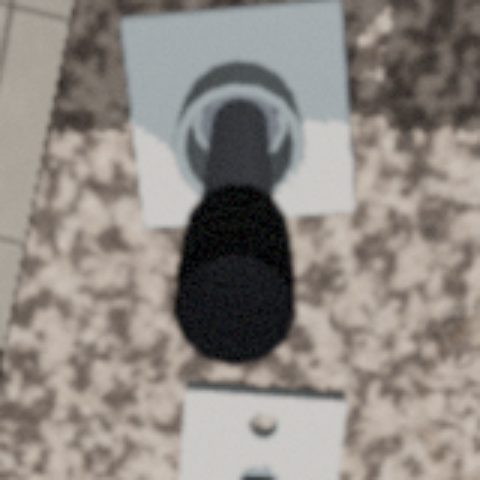

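Handle top disc centre is at full-frame (318,241), cup rim centre at about (319.5,187).

```bash
python3 - <<'E'
from h import *
P=pose("wrist");print(state()["ee_pos"],ray(P,(318.3,240.7),.181),ray(P,(319.5,187),.05),proj(P,np.array([.4425,-.16,.181])))
E
```

```text
[ 0.4431 -0.1605  0.2168] [ 0.442  -0.1592  0.181 ] [ 0.442  -0.1592  0.05  ] [318.8419 242.0695]
```

Request:
carry_out --motion '[{"tx": 0, "ty": 0, "tz": -0.03, "wx": 0, "wy": 0, "wz": 0, "gripper": -1}, {"tx": 0, "ty": 0, "tz": -0.028, "wx": 0, "wy": 0, "wz": 0, "gripper": -1}, {"tx": 0, "ty": 0, "tz": 0, "wx": 0, "wy": 0, "wz": 0, "gripper": -1}, {"tx": 0, "ty": 0, "tz": 0, "wx": 0, "wy": 0, "wz": 0, "gripper": 1}, {"tx": 0, "ty": 0, "tz": 0, "wx": 0, "wy": 0, "wz": 0, "gripper": 1}, {"tx": 0, "ty": 0, "tz": 0, "wx": 0, "wy": 0, "wz": 0, "gripper": 1}, {"tx": 0, "ty": 0, "tz": 0, "wx": 0, "wy": 0, "wz": 0, "gripper": 1}, {"tx": 0, "ty": 0, "tz": 0, "wx": 0, "wy": 0, "wz": 0, "gripper": 1}, {"tx": 0, "ty": 0, "tz": 0, "wx": 0, "wy": 0, "wz": 0, "gripper": 1}, {"tx": 0, "ty": 0, "tz": 0, "wx": 0, "wy": 0, "wz": 0, "gripper": 1}]' --squeeze 50

```text
time: 9.25
ee_pos: [0.4426, -0.1609, 0.1578]
tcp_rot: [180.0, 0.0, 104.0]
wrist_force: [0.1, 0.0, -0.1]
grip_width: 0.537
gripper_force: 0.0
```

Request:
carry_out --motion '[{"tx": 0, "ty": 0, "tz": 0, "wx": 0, "wy": 0, "wz": 0, "gripper": 1}, {"tx": 0, "ty": 0, "tz": 0, "wx": 0, "wy": 0, "wz": 0, "gripper": 1}, {"tx": 0, "ty": 0, "tz": 0, "wx": 0, "wy": 0, "wz": 0, "gripper": 1}, {"tx": 0, "ty": 0, "tz": 0, "wx": 0, "wy": 0, "wz": 0, "gripper": 1}]'

```text
time: 9.58
ee_pos: [0.4425, -0.1609, 0.1574]
tcp_rot: [-180.0, -0.0, 104.0]
wrist_force: [-0.3, -0.2, -0.4]
grip_width: 0.272
gripper_force: 50.0
```

```bash
python3 - <<'E'
from h import *
print(state())
E
```

```text
{'time': 9.5833, 'joints': array([-24.4371,  11.4222, 104.2844,  -0.0007,  64.3021, -38.4378]), 'dq': array([ 0.0141,  0.0587,  0.128 ,  0.0589, -0.1647,  0.107 ]), 'effort': array([ -0.1104, -44.6244, -32.3686,   0.0199,   0.0999,   0.0011]), 'ee_pos': array([ 0.4425, -0.1609,  0.1574]), 'tcp_rot': array([-179.9927,   -0.005 ,  104.001 ]), 'wrist_force': array([-0.2734, -0.2476, -0.3751]), 'ft_torque': array([-0.0429, -0.116 ,  0.0092]), 'gripper_force': 49.99316096305847, 'grip_width': 0.27187235224180584}
```

Request:
carry_out --motion '[{"tx": 0, "ty": 0, "tz": 0.037, "wx": 0, "wy": 0, "wz": 0, "gripper": 1}, {"tx": 0, "ty": 0, "tz": 0.037, "wx": 0, "wy": 0, "wz": 0, "gripper": 1}, {"tx": 0, "ty": 0, "tz": 0.037, "wx": 0, "wy": 0, "wz": 0, "gripper": 1}, {"tx": 0, "ty": 0, "tz": 0.037, "wx": 0, "wy": 0, "wz": 0, "gripper": 1}, {"tx": 0.0056, "ty": 0.035, "tz": 0, "wx": 0, "wy": 0, "wz": 0, "gripper": 1}, {"tx": 0.0056, "ty": 0.035, "tz": 0, "wx": 0, "wy": 0, "wz": 0, "gripper": 1}, {"tx": 0.0056, "ty": 0.035, "tz": 0, "wx": 0, "wy": 0, "wz": 0, "gripper": 1}, {"tx": 0.0056, "ty": 0.035, "tz": 0, "wx": 0, "wy": 0, "wz": 0, "gripper": 1}, {"tx": 0.0056, "ty": 0.035, "tz": 0, "wx": 0, "wy": 0, "wz": 0, "gripper": 1}, {"tx": 0.0056, "ty": 0.035, "tz": 0, "wx": 0, "wy": 0, "wz": 0, "gripper": 1}]'

```text
time: 10.42
ee_pos: [0.476, 0.0509, 0.3054]
tcp_rot: [-180.0, -0.0, 104.0]
wrist_force: [0.6, 0.6, -0.9]
grip_width: 0.267
gripper_force: 50.0
```

Request:
carry_out --motion '[{"tx": 0, "ty": 0, "tz": 0, "wx": 0, "wy": 0, "wz": 0, "gripper": 1}, {"tx": 0, "ty": 0, "tz": 0, "wx": 0, "wy": 0, "wz": 0, "gripper": 1}, {"tx": 0, "ty": 0, "tz": -0.006, "wx": 0, "wy": 0, "wz": 0, "gripper": 1}, {"tx": 0, "ty": 0, "tz": -0.006, "wx": 0, "wy": 0, "wz": 0, "gripper": 1}, {"tx": 0, "ty": 0, "tz": 0, "wx": 0, "wy": 0, "wz": 0, "gripper": 1}, {"tx": 0, "ty": 0, "tz": 0, "wx": 0, "wy": 0, "wz": 0, "gripper": 1}]'

```text
time: 10.92
ee_pos: [0.476, 0.0483, 0.293]
tcp_rot: [-179.9, -0.0, 103.9]
wrist_force: [-0.1, 0.7, -2.4]
grip_width: 0.27
gripper_force: 50.0
```

```bash
python3 - <<'E'
from h import *
print(state()["ee_pos"])
P,im=snap("wrist","w8.png");_,i2=snap("side");_,i3=snap("scene")
o=np.zeros((480,800,3),np.uint8);o[:400,:400]=cv2.resize(im[120:320,220:420],(400,400));o[:400,400:600]=cv2.resize(i2[120:220,265:315],(200,400),interpolation=2);o[:400,600:]=cv2.resize(i3[120:220,325:375],(200,400),interpolation=2)
cv2.imwrite("pics/m8.png",o)
E
```

```text
[0.476  0.0483 0.293 ]
```

View pics/m8.png

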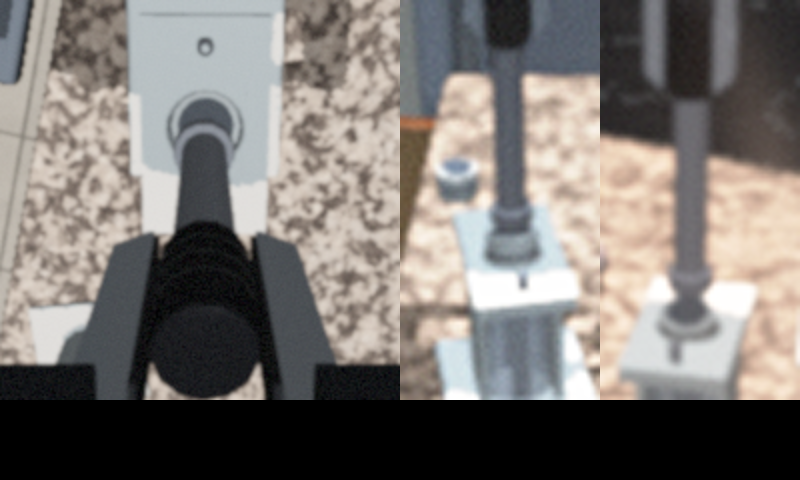

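The pusher hangs centred over the cartridge in all three views. Lowering now.

Request:
carry_out --motion '[{"tx": 0, "ty": 0, "tz": -0.005, "wx": 0, "wy": 0, "wz": 0, "gripper": 1}, {"tx": 0, "ty": 0, "tz": -0.005, "wx": 0, "wy": 0, "wz": 0, "gripper": 1}, {"tx": 0, "ty": 0, "tz": -0.005, "wx": 0, "wy": 0, "wz": 0, "gripper": 1}, {"tx": 0, "ty": 0, "tz": -0.005, "wx": 0, "wy": 0, "wz": 0, "gripper": 1}, {"tx": 0, "ty": 0, "tz": 0, "wx": 0, "wy": 0, "wz": 0, "gripper": 1}]'

```text
time: 11.48
ee_pos: [0.4758, 0.0492, 0.2722]
tcp_rot: [-179.9, -0.0, 104.0]
wrist_force: [0.5, 0.1, -0.8]
grip_width: 0.271
gripper_force: 50.0
```

Request:
carry_out --motion '[{"tx": 0, "ty": 0, "tz": -0.005, "wx": 0, "wy": 0, "wz": 0, "gripper": 1}, {"tx": 0, "ty": 0, "tz": -0.005, "wx": 0, "wy": 0, "wz": 0, "gripper": 1}, {"tx": 0, "ty": 0, "tz": 0, "wx": 0, "wy": 0, "wz": 0, "gripper": 1}]'

```text
time: 11.73
ee_pos: [0.4759, 0.0492, 0.2624]
tcp_rot: [-179.9, -0.0, 104.0]
wrist_force: [-0.0, 0.6, -1.0]
grip_width: 0.271
gripper_force: 50.0
```

Request:
carry_out --motion '[{"tx": 0, "ty": 0, "tz": -0.005, "wx": 0, "wy": 0, "wz": 0, "gripper": 1}, {"tx": 0, "ty": 0, "tz": -0.005, "wx": 0, "wy": 0, "wz": 0, "gripper": 1}, {"tx": 0, "ty": 0, "tz": -0.005, "wx": 0, "wy": 0, "wz": 0, "gripper": 1}, {"tx": 0, "ty": 0, "tz": -0.005, "wx": 0, "wy": 0, "wz": 0, "gripper": 1}]'

```text
time: 12.07
ee_pos: [0.4762, 0.0491, 0.2431]
tcp_rot: [180.0, 0.0, 104.0]
wrist_force: [0.4, -0.4, 2.7]
grip_width: 0.268
gripper_force: 50.0
```

Request:
carry_out --motion '[{"tx": 0, "ty": 0, "tz": -0.005, "wx": 0, "wy": 0, "wz": 0, "gripper": 1}, {"tx": 0, "ty": 0, "tz": -0.005, "wx": 0, "wy": 0, "wz": 0, "gripper": 1}, {"tx": 0, "ty": 0, "tz": -0.005, "wx": 0, "wy": 0, "wz": 0, "gripper": 1}, {"tx": 0, "ty": 0, "tz": -0.005, "wx": 0, "wy": 0, "wz": 0, "gripper": 1}]'

```text
time: 12.4
ee_pos: [0.4762, 0.0491, 0.2231]
tcp_rot: [180.0, 0.0, 104.0]
wrist_force: [-0.8, 0.6, 2.4]
grip_width: 0.273
gripper_force: 50.0
```

Request:
carry_out --motion '[{"tx": 0, "ty": 0, "tz": -0.005, "wx": 0, "wy": 0, "wz": 0, "gripper": 1}, {"tx": 0, "ty": 0, "tz": -0.005, "wx": 0, "wy": 0, "wz": 0, "gripper": 1}, {"tx": 0, "ty": 0, "tz": -0.005, "wx": 0, "wy": 0, "wz": 0, "gripper": 1}, {"tx": 0, "ty": 0, "tz": -0.005, "wx": 0, "wy": 0, "wz": 0, "gripper": 1}]'

```text
time: 12.73
ee_pos: [0.4761, 0.0491, 0.2029]
tcp_rot: [-180.0, -0.0, 104.0]
wrist_force: [-0.3, 0.3, 4.3]
grip_width: 0.274
gripper_force: 50.0
```

Request:
carry_out --motion '[{"tx": 0, "ty": 0, "tz": -0.005, "wx": 0, "wy": 0, "wz": 0, "gripper": 1}, {"tx": 0, "ty": 0, "tz": -0.005, "wx": 0, "wy": 0, "wz": 0, "gripper": 1}, {"tx": 0, "ty": 0, "tz": -0.004, "wx": 0, "wy": 0, "wz": 0, "gripper": 1}, {"tx": 0, "ty": 0, "tz": -0.002, "wx": 0, "wy": 0, "wz": 0, "gripper": 1}, {"tx": 0, "ty": 0, "tz": 0, "wx": 0, "wy": 0, "wz": 0, "gripper": 1}]'

```text
time: 13.15
ee_pos: [0.4758, 0.0491, 0.1867]
tcp_rot: [-179.9, -0.0, 104.0]
wrist_force: [0.7, 0.2, -1.1]
grip_width: 0.272
gripper_force: 50.0
```

Request:
carry_out --motion '[{"tx": 0, "ty": 0, "tz": -0.001, "wx": 0, "wy": 0, "wz": 0, "gripper": 1}, {"tx": 0, "ty": 0, "tz": 0, "wx": 0, "wy": 0, "wz": 0, "gripper": 1}]'

```text
time: 13.32
ee_pos: [0.476, 0.0491, 0.1862]
tcp_rot: [-180.0, -0.0, 104.0]
wrist_force: [0.6, -0.7, -1.7]
grip_width: 0.269
gripper_force: 50.0
```

Request:
carry_out --motion '[{"tx": 0, "ty": 0, "tz": -0.001, "wx": 0, "wy": 0, "wz": 0, "gripper": 1}, {"tx": 0, "ty": 0, "tz": 0, "wx": 0, "wy": 0, "wz": 0, "gripper": 1}]'

```text
time: 13.48
ee_pos: [0.4761, 0.0491, 0.1854]
tcp_rot: [180.0, -0.0, 104.0]
wrist_force: [0.4, 0.8, -1.6]
grip_width: 0.267
gripper_force: 50.0
```

Request:
carry_out --motion '[{"tx": 0, "ty": 0, "tz": -0.001, "wx": 0, "wy": 0, "wz": 0, "gripper": 1}, {"tx": 0, "ty": 0, "tz": 0, "wx": 0, "wy": 0, "wz": 0, "gripper": 1}]'

```text
time: 13.65
ee_pos: [0.4764, 0.0491, 0.1854]
tcp_rot: [179.9, 0.0, 104.0]
wrist_force: [-3.7, -0.2, 9.4]
grip_width: 0.271
gripper_force: 50.0
```

Request:
carry_out --motion '[{"tx": 0, "ty": 0, "tz": -0.001, "wx": 0, "wy": 0, "wz": 0, "gripper": 1}, {"tx": 0, "ty": 0, "tz": 0, "wx": 0, "wy": 0, "wz": 0, "gripper": 1}]'

```text
time: 13.82
ee_pos: [0.4766, 0.0491, 0.1853]
tcp_rot: [179.9, 0.0, 104.0]
wrist_force: [-6.1, -0.4, 19.1]
grip_width: 0.27
gripper_force: 50.0
```

Request:
carry_out --motion '[{"tx": 0, "ty": 0, "tz": -0.001, "wx": 0, "wy": 0, "wz": 0, "gripper": 1}, {"tx": 0, "ty": 0, "tz": 0, "wx": 0, "wy": 0, "wz": 0, "gripper": 1}]'

```text
time: 13.98
ee_pos: [0.4769, 0.0491, 0.1853]
tcp_rot: [179.8, 0.1, 104.0]
wrist_force: [-7.6, -0.0, 29.6]
grip_width: 0.269
gripper_force: 50.1
```

Request:
carry_out --motion '[{"tx": 0, "ty": 0, "tz": 0.003, "wx": 0, "wy": 0, "wz": 0, "gripper": 1}, {"tx": 0, "ty": 0, "tz": 0.04, "wx": 0, "wy": 0, "wz": 0, "gripper": 1}, {"tx": 0, "ty": 0, "tz": 0.04, "wx": 0, "wy": 0, "wz": 0, "gripper": 1}, {"tx": 0, "ty": 0, "tz": 0.04, "wx": 0, "wy": 0, "wz": 0, "gripper": 1}, {"tx": -0.0056, "ty": -0.035, "tz": 0, "wx": 0, "wy": 0, "wz": 0, "gripper": 1}, {"tx": -0.0056, "ty": -0.035, "tz": 0, "wx": 0, "wy": 0, "wz": 0, "gripper": 1}, {"tx": -0.0056, "ty": -0.035, "tz": 0, "wx": 0, "wy": 0, "wz": 0, "gripper": 1}, {"tx": -0.0056, "ty": -0.035, "tz": 0, "wx": 0, "wy": 0, "wz": 0, "gripper": 1}, {"tx": -0.0056, "ty": -0.035, "tz": 0, "wx": 0, "wy": 0, "wz": 0, "gripper": 1}, {"tx": -0.0056, "ty": -0.035, "tz": 0, "wx": 0, "wy": 0, "wz": 0, "gripper": 1}]'

```text
time: 14.82
ee_pos: [0.4419, -0.1625, 0.3055]
tcp_rot: [180.0, 0.0, 104.0]
wrist_force: [0.9, 0.8, -1.7]
grip_width: 0.27
gripper_force: 50.0
```

Request:
carry_out --motion '[{"tx": 0, "ty": 0, "tz": 0, "wx": 0, "wy": 0, "wz": 0, "gripper": 1}, {"tx": 0, "ty": 0, "tz": 0, "wx": 0, "wy": 0, "wz": 0, "gripper": 1}, {"tx": 0, "ty": 0, "tz": -0.036, "wx": 0, "wy": 0, "wz": 0, "gripper": 1}, {"tx": 0, "ty": 0, "tz": -0.036, "wx": 0, "wy": 0, "wz": 0, "gripper": 1}, {"tx": 0, "ty": 0, "tz": -0.02, "wx": 0, "wy": 0, "wz": 0, "gripper": 1}, {"tx": 0, "ty": 0, "tz": 0, "wx": 0, "wy": 0, "wz": 0, "gripper": 1}]'

```text
time: 15.32
ee_pos: [0.4412, -0.1592, 0.2096]
tcp_rot: [-179.7, -0.2, 104.1]
wrist_force: [0.2, 0.3, -2.8]
grip_width: 0.266
gripper_force: 50.0
```

```bash
python3 - <<'E'
from h import *
print(state()["ee_pos"],state()["wrist_force"])
P,im=snap("wrist","w9.png");_,i2=snap("side","s9.png");_,i3=snap("scene")
o=np.zeros((480,800,3),np.uint8);o[:400,:400]=cv2.resize(im[120:320,220:420],(400,400));o[:400,400:600]=cv2.resize(i2[200:300,245:295],(200,400),interpolation=2);o[:400,600:]=cv2.resize(i3[130:230,365:415],(200,400),interpolation=2)
cv2.imwrite("pics/m9.png",o)
E
```

```text
[ 0.4412 -0.1592  0.2096] [ 0.1737  0.3098 -2.8446]
```

View pics/m9.png

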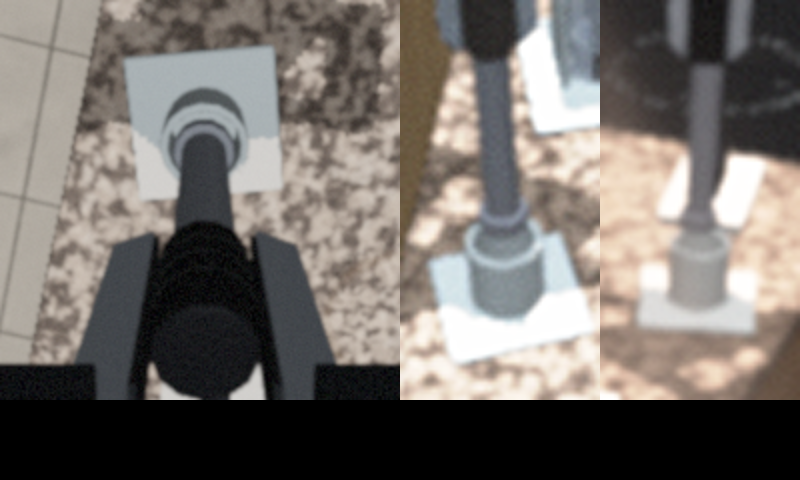

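The pusher foot is just above the cup rim and centred on it. One view is left, so I'll keep it for the end.

Request:
carry_out --motion '[{"tx": 0, "ty": 0, "tz": -0.012, "wx": 0, "wy": 0, "wz": 0, "gripper": 1}, {"tx": 0, "ty": 0, "tz": -0.012, "wx": 0, "wy": 0, "wz": 0, "gripper": 1}, {"tx": 0, "ty": 0, "tz": 0, "wx": 0, "wy": 0, "wz": 0, "gripper": 1}]'

```text
time: 15.72
ee_pos: [0.4426, -0.1606, 0.1895]
tcp_rot: [180.0, 0.0, 104.0]
wrist_force: [0.4, -0.2, -2.1]
grip_width: 0.27
gripper_force: 50.0
```

Request:
carry_out --motion '[{"tx": 0, "ty": 0, "tz": -0.012, "wx": 0, "wy": 0, "wz": 0, "gripper": 1}, {"tx": 0, "ty": 0, "tz": -0.012, "wx": 0, "wy": 0, "wz": 0, "gripper": 1}, {"tx": 0, "ty": 0, "tz": -0.005, "wx": 0, "wy": 0, "wz": 0, "gripper": 1}, {"tx": 0, "ty": 0, "tz": 0, "wx": 0, "wy": 0, "wz": 0, "gripper": 1}, {"tx": 0, "ty": 0, "tz": 0, "wx": 0, "wy": 0, "wz": 0, "gripper": 1}]'

```text
time: 16.13
ee_pos: [0.443, -0.161, 0.1616]
tcp_rot: [179.9, 0.0, 104.0]
wrist_force: [0.1, -0.4, -0.8]
grip_width: 0.271
gripper_force: 50.0
```

Request:
carry_out --motion '[{"tx": 0, "ty": 0, "tz": -0.002, "wx": 0, "wy": 0, "wz": 0, "gripper": 1}, {"tx": 0, "ty": 0, "tz": 0, "wx": 0, "wy": 0, "wz": 0, "gripper": 1}, {"tx": 0, "ty": 0, "tz": 0, "wx": 0, "wy": 0, "wz": 0, "gripper": 0}, {"tx": 0, "ty": 0, "tz": 0, "wx": 0, "wy": 0, "wz": 0, "gripper": 0}, {"tx": 0, "ty": 0, "tz": 0, "wx": 0, "wy": 0, "wz": 0, "gripper": -0.5}, {"tx": 0, "ty": 0, "tz": 0, "wx": 0, "wy": 0, "wz": 0, "gripper": -1}, {"tx": 0, "ty": 0, "tz": 0.02, "wx": 0, "wy": 0, "wz": 0, "gripper": -1}, {"tx": 0, "ty": 0, "tz": 0.03, "wx": 0, "wy": 0, "wz": 0, "gripper": -1}, {"tx": 0, "ty": 0, "tz": 0.04, "wx": 0, "wy": 0, "wz": 0, "gripper": -1}]'

```text
time: 16.88
ee_pos: [0.4417, -0.1605, 0.2479]
tcp_rot: [-179.8, -0.1, 104.0]
wrist_force: [0.8, -0.5, 0.1]
grip_width: 0.729
gripper_force: 0.0
```

Request:
carry_out --motion '[{"tx": -0.003, "ty": 0.04, "tz": 0, "wx": 0, "wy": 0, "wz": 0, "gripper": -1}, {"tx": -0.003, "ty": 0.04, "tz": 0, "wx": 0, "wy": 0, "wz": 0, "gripper": -1}, {"tx": -0.003, "ty": 0.04, "tz": 0, "wx": 0, "wy": 0, "wz": 0, "gripper": -1}, {"tx": -0.003, "ty": 0.04, "tz": 0, "wx": 0, "wy": 0, "wz": 0, "gripper": -1}, {"tx": -0.003, "ty": 0.04, "tz": 0, "wx": 0, "wy": 0, "wz": 0, "gripper": -1}, {"tx": -0.003, "ty": 0.04, "tz": 0, "wx": 0, "wy": 0, "wz": 0, "gripper": -1}, {"tx": -0.003, "ty": 0.04, "tz": 0, "wx": 0, "wy": 0, "wz": 0, "gripper": -1}, {"tx": -0.003, "ty": 0.04, "tz": 0, "wx": 0, "wy": 0, "wz": 0, "gripper": -1}, {"tx": -0.003, "ty": 0.04, "tz": 0, "wx": 0, "wy": 0, "wz": 0, "gripper": -1}, {"tx": -0.003, "ty": 0.04, "tz": 0, "wx": 0, "wy": 0, "wz": 0, "gripper": -1}]'

```text
time: 17.72
ee_pos: [0.4119, 0.2411, 0.2487]
tcp_rot: [180.0, -0.0, 104.0]
wrist_force: [2.0, -1.2, -0.6]
grip_width: 1.004
gripper_force: 0.0
```

Request:
carry_out --motion '[{"tx": -0.003, "ty": 0.036, "tz": -0.015, "wx": 0, "wy": 0, "wz": 0, "gripper": -1}, {"tx": 0, "ty": 0.01, "tz": -0.035, "wx": 0, "wy": 0, "wz": 0, "gripper": -1}, {"tx": 0, "ty": 0, "tz": -0.035, "wx": 0, "wy": 0, "wz": 0, "gripper": -1}, {"tx": 0, "ty": 0, "tz": -0.03, "wx": 0, "wy": 0, "wz": 0, "gripper": -1}, {"tx": 0, "ty": 0, "tz": 0, "wx": 0, "wy": 0, "wz": 0, "gripper": -1}, {"tx": 0, "ty": 0, "tz": 0, "wx": 0, "wy": 0, "wz": 0, "gripper": -1}, {"tx": 0, "ty": 0, "tz": 0, "wx": 0, "wy": 0, "wz": 0, "gripper": -1}]'

```text
time: 18.3
ee_pos: [0.4104, 0.2854, 0.1354]
tcp_rot: [179.9, -0.0, 104.0]
wrist_force: [0.1, -0.2, 1.3]
grip_width: 1.0
gripper_force: 0.0
```

```bash
cat >> h.py <<'E'
def ring(P,im,z,lo,hi,dp=1):
    "circles between radii lo..hi px (Hough) near the guess"
    g=cv2.medianBlur(cv2.cvtColor(im,6),5)
    c=cv2.HoughCircles(g,cv2.HOUGH_GRADIENT,dp,40,param1=80,param2=18,minRadius=lo,maxRadius=hi)
    return [] if c is None else [(np.round(q,1),ray(P,q[:2],z)) for q in c[0][:8]]
E
python3 - <<'E'
from h import *
P,im=snap("wrist","w10.png"); s=state();t=s["ee_pos"];print(t,s["grip_width"])
print(proj(P,np.array([.406,.303,.026])))
for q in ring(P,im,.026,18,28):
    if np.hypot(*(q[1][:2]-[.406,.303]))<.06: print(q)
darkdisc(P,im,.026,(.406,.303,.026))
E
```

```text
[0.4105 0.2855 0.1357] 0.9975819206371392
[319.9538 184.8982]
(array([323.5, 181.5,  18.5], dtype=float32), array([0.4081, 0.3064, 0.026 ]))
area 284.5 ell [303.5 215.9] [14.6 35.3] -> [0.3992 0.2744 0.026 ]
area 296.5 ell [286.6 194.5] [16.2 26. ] -> [0.3819 0.2889 0.026 ]
area 703.5 ell [323.2 179.1] [29.7 30.5] -> [0.4074 0.3082 0.026 ]
area 1303.5 ell [331.9 154.3] [43.6 72.5] -> [0.4091 0.329  0.026 ]
```

Request:
carry_out --motion '[{"tx": -0.002, "ty": 0.0215, "tz": -0.02, "wx": 0, "wy": 0, "wz": 0, "gripper": -1}, {"tx": 0, "ty": 0, "tz": -0.03, "wx": 0, "wy": 0, "wz": 0, "gripper": -1}, {"tx": 0, "ty": 0, "tz": -0.03, "wx": 0, "wy": 0, "wz": 0, "gripper": -1}, {"tx": 0, "ty": 0, "tz": -0.019, "wx": 0, "wy": 0, "wz": 0, "gripper": -1}, {"tx": 0, "ty": 0, "tz": 0, "wx": 0, "wy": 0, "wz": 0, "gripper": -1}, {"tx": 0, "ty": 0, "tz": 0, "wx": 0, "wy": 0, "wz": 0, "gripper": 1}, {"tx": 0, "ty": 0, "tz": 0, "wx": 0, "wy": 0, "wz": 0, "gripper": 1}, {"tx": 0, "ty": 0, "tz": 0, "wx": 0, "wy": 0, "wz": 0, "gripper": 1}, {"tx": 0, "ty": 0, "tz": 0, "wx": 0, "wy": 0, "wz": 0, "gripper": 1}, {"tx": 0, "ty": 0, "tz": 0, "wx": 0, "wy": 0, "wz": 0, "gripper": 1}]' --squeeze 15

```text
time: 19.18
ee_pos: [0.408, 0.3069, 0.0355]
tcp_rot: [179.9, -0.0, 104.0]
wrist_force: [0.5, 0.0, 0.0]
grip_width: 0.682
gripper_force: 0.0
```

Request:
carry_out --motion '[{"tx": 0, "ty": 0, "tz": 0, "wx": 0, "wy": 0, "wz": 0, "gripper": 1}, {"tx": 0, "ty": 0, "tz": 0, "wx": 0, "wy": 0, "wz": 0, "gripper": 1}, {"tx": 0, "ty": 0, "tz": 0, "wx": 0, "wy": 0, "wz": 0, "gripper": 1}, {"tx": 0, "ty": 0, "tz": 0, "wx": 0, "wy": 0, "wz": 0, "gripper": 1}, {"tx": 0, "ty": 0, "tz": 0.03, "wx": 0, "wy": 0, "wz": 0, "gripper": 1}, {"tx": 0, "ty": 0, "tz": 0, "wx": 0, "wy": 0, "wz": 0, "gripper": 1}, {"tx": 0, "ty": 0, "tz": 0, "wx": 0, "wy": 0, "wz": 0, "gripper": 1}]'

```text
time: 19.77
ee_pos: [0.4081, 0.307, 0.0654]
tcp_rot: [179.9, -0.0, 104.0]
wrist_force: [-0.3, 0.1, -0.2]
grip_width: 0.349
gripper_force: 15.0
```

```bash
python3 - <<'E'
from h import *
P,im=snap("wrist","w11.png"); s=state();t=s["ee_pos"];print(t)
darkdisc(P,im,t[2]-.009,t+[0,.003,-.009],thr=120)
E
```

```text
[0.4076 0.3067 0.0645]
area 12.5 ell [274.9 214.2] [3.4 9.3] -> [0.3795 0.328  0.0555]
area 1503.5 ell [321.8 251.4] [42.1 45.8] -> [0.4078 0.3136 0.0555]
area 3123.0 ell [321.8 262.2] [ 77.4 114.6] -> [0.4093 0.3075 0.0555]
```

Request:
carry_out --motion '[{"tx": 0, "ty": 0, "tz": 0.04, "wx": 0, "wy": 0, "wz": 0, "gripper": 1}, {"tx": 0, "ty": 0, "tz": 0.04, "wx": 0, "wy": 0, "wz": 0, "gripper": 1}, {"tx": 0, "ty": 0, "tz": 0.04, "wx": 0, "wy": 0, "wz": 0, "gripper": 1}, {"tx": 0.0099, "ty": -0.037, "tz": 0.01, "wx": 0, "wy": 0, "wz": 0, "gripper": 1}, {"tx": 0.0099, "ty": -0.037, "tz": 0.01, "wx": 0, "wy": 0, "wz": 0, "gripper": 1}, {"tx": 0.0099, "ty": -0.037, "tz": 0.01, "wx": 0, "wy": 0, "wz": 0, "gripper": 1}, {"tx": 0.0099, "ty": -0.037, "tz": 0.01, "wx": 0, "wy": 0, "wz": 0, "gripper": 1}, {"tx": 0.0099, "ty": -0.037, "tz": 0, "wx": 0, "wy": 0, "wz": 0, "gripper": 1}, {"tx": 0.0099, "ty": -0.037, "tz": 0, "wx": 0, "wy": 0, "wz": 0, "gripper": 1}, {"tx": 0.0097, "ty": -0.038, "tz": 0, "wx": 0, "wy": 0, "wz": 0, "gripper": 1}]'

```text
time: 20.65
ee_pos: [0.4766, 0.0448, 0.2237]
tcp_rot: [-180.0, -0.0, 104.0]
wrist_force: [1.7, 0.6, -0.6]
grip_width: 0.348
gripper_force: 15.0
```

Request:
carry_out --motion '[{"tx": 0, "ty": 0, "tz": 0, "wx": 0, "wy": 0, "wz": 0, "gripper": 1}, {"tx": 0, "ty": 0, "tz": 0, "wx": 0, "wy": 0, "wz": 0, "gripper": 1}, {"tx": 0, "ty": 0, "tz": -0.03, "wx": 0, "wy": 0, "wz": 0, "gripper": 1}, {"tx": 0, "ty": 0, "tz": -0.025, "wx": 0, "wy": 0, "wz": 0, "gripper": 1}, {"tx": 0, "ty": 0, "tz": -0.008, "wx": 0, "wy": 0, "wz": 0, "gripper": 1}, {"tx": 0, "ty": 0, "tz": 0, "wx": 0, "wy": 0, "wz": 0, "gripper": 1}, {"tx": 0, "ty": 0, "tz": 0, "wx": 0, "wy": 0, "wz": 0, "gripper": 1}]'

```text
time: 21.23
ee_pos: [0.4768, 0.0473, 0.162]
tcp_rot: [-180.0, -0.0, 104.1]
wrist_force: [0.5, -0.2, 0.1]
grip_width: 0.352
gripper_force: 15.0
```

```bash
python3 - <<'E'
from h import *
P,im=snap("wrist","w12.png"); s=state();t=s["ee_pos"];print(t)
darkdisc(P,im,t[2]-.009,t+[0,.003,-.009],thr=120)
E
```

```text
[0.4771 0.0472 0.1626]
area 94.5 ell [320.2 293.3] [11.2 12.3] -> [0.4815 0.0303 0.1536]
area 1555.5 ell [321.7 251.4] [42.6 46.5] -> [0.4762 0.0546 0.1536]
area 2414.0 ell [321.2 266.9] [ 84.1 101.6] -> [0.4782 0.0458 0.1536]
```

Request:
carry_out --motion '[{"tx": 0, "ty": -0.001, "tz": -0.007, "wx": 0, "wy": 0, "wz": 0, "gripper": 1}, {"tx": 0, "ty": 0, "tz": -0.004, "wx": 0, "wy": 0, "wz": 0, "gripper": 1}, {"tx": 0, "ty": 0, "tz": -0.004, "wx": 0, "wy": 0, "wz": 0, "gripper": 1}, {"tx": 0, "ty": 0, "tz": -0.002, "wx": 0, "wy": 0, "wz": 0, "gripper": 1}, {"tx": 0, "ty": 0, "tz": 0, "wx": 0, "wy": 0, "wz": 0, "gripper": 1}]'

```text
time: 21.7
ee_pos: [0.4762, 0.0458, 0.1455]
tcp_rot: [-180.0, -0.0, 104.0]
wrist_force: [-9.3, -0.2, 10.0]
grip_width: 0.381
gripper_force: 15.4
```

Request:
carry_out --motion '[{"tx": 0, "ty": 0, "tz": 0.006, "wx": 0, "wy": 0, "wz": 0, "gripper": 1}, {"tx": 0, "ty": 0, "tz": 0.006, "wx": 0, "wy": 0, "wz": 0, "gripper": 1}, {"tx": -0.001, "ty": 0, "tz": 0, "wx": 0, "wy": 0, "wz": 0, "gripper": 1}, {"tx": 0, "ty": 0, "tz": 0, "wx": 0, "wy": 0, "wz": 0, "gripper": 1}, {"tx": 0, "ty": 0, "tz": 0, "wx": 0, "wy": 0, "wz": 0, "gripper": 1}]'

```text
time: 22.12
ee_pos: [0.4757, 0.0456, 0.1566]
tcp_rot: [180.0, 0.0, 104.0]
wrist_force: [0.2, 0.1, -0.1]
grip_width: 0.386
gripper_force: 14.3
```

```bash
python3 - <<'E'
from h import *
P,im=snap("wrist","w13.png"); s=state();t=s["ee_pos"];print(t,s["grip_width"])
darkdisc(P,im,t[2]-.009,t+[0,.003,-.009],thr=120)
a=cv2.imread("pics/w5.png")[130:300,230:420]; b=im[130:300,230:420]; cv2.imwrite("pics/m13.png",cv2.resize(np.hstack([a,b]),None,fx=2.1,fy=2.1))
E
```

```text
[0.4757 0.0456 0.1564] 0.3772495934568265
area 100.5 ell [322.3 296.1] [12.2 15.3] -> [0.4821 0.0267 0.1474]
area 831.0 ell [279.  269.9] [21.  73.2] -> [0.4557 0.0366 0.1474]
area 1273.5 ell [349.5 203.8] [67.1 77.8] -> [0.4825 0.0814 0.1474]
area 1733.5 ell [317.3 251.3] [44.9 49.2] -> [0.473  0.0521 0.1474]
```

Grip width and disc position show the cartridge tilted in the jaws. I'll set it back on the worktop and regrip.

Request:
carry_out --motion '[{"tx": 0, "ty": 0, "tz": 0.025, "wx": 0, "wy": 0, "wz": 0, "gripper": 1}, {"tx": 0, "ty": 0, "tz": 0.025, "wx": 0, "wy": 0, "wz": 0, "gripper": 1}, {"tx": -0.0111, "ty": 0.034, "tz": 0, "wx": 0, "wy": 0, "wz": 0, "gripper": 1}, {"tx": -0.0111, "ty": 0.034, "tz": 0, "wx": 0, "wy": 0, "wz": 0, "gripper": 1}, {"tx": -0.0111, "ty": 0.034, "tz": 0, "wx": 0, "wy": 0, "wz": 0, "gripper": 1}, {"tx": -0.0111, "ty": 0.034, "tz": 0, "wx": 0, "wy": 0, "wz": 0, "gripper": 1}, {"tx": -0.0111, "ty": 0.034, "tz": 0, "wx": 0, "wy": 0, "wz": 0, "gripper": 1}, {"tx": 0, "ty": 0, "tz": -0.04, "wx": 0, "wy": 0, "wz": 0, "gripper": 1}, {"tx": 0, "ty": 0, "tz": -0.04, "wx": 0, "wy": 0, "wz": 0, "gripper": 1}, {"tx": 0, "ty": 0, "tz": -0.04, "wx": 0, "wy": 0, "wz": 0, "gripper": 1}]'

```text
time: 23.0
ee_pos: [0.4198, 0.2163, 0.0852]
tcp_rot: [179.9, -0.0, 104.1]
wrist_force: [1.4, 0.2, -0.3]
grip_width: 0.382
gripper_force: 14.3
```

Request:
carry_out --motion '[{"tx": 0, "ty": 0, "tz": -0.03, "wx": 0, "wy": 0, "wz": 0, "gripper": 1}, {"tx": 0, "ty": 0, "tz": -0.011, "wx": 0, "wy": 0, "wz": 0, "gripper": 1}, {"tx": 0, "ty": 0, "tz": -0.004, "wx": 0, "wy": 0, "wz": 0, "gripper": 1}, {"tx": 0, "ty": 0, "tz": -0.003, "wx": 0, "wy": 0, "wz": 0, "gripper": 1}, {"tx": 0, "ty": 0, "tz": 0, "wx": 0, "wy": 0, "wz": 0, "gripper": 1}]'

```text
time: 23.42
ee_pos: [0.421, 0.2159, 0.0398]
tcp_rot: [179.9, -0.0, 104.0]
wrist_force: [-0.1, 0.4, 0.3]
grip_width: 0.376
gripper_force: 14.4
```

Request:
carry_out --motion '[{"tx": 0, "ty": 0, "tz": -0.002, "wx": 0, "wy": 0, "wz": 0, "gripper": 1}, {"tx": 0, "ty": 0, "tz": 0, "wx": 0, "wy": 0, "wz": 0, "gripper": 0}, {"tx": 0, "ty": 0, "tz": 0, "wx": 0, "wy": 0, "wz": 0, "gripper": 0}, {"tx": 0, "ty": 0, "tz": 0, "wx": 0, "wy": 0, "wz": 0, "gripper": -0.5}, {"tx": 0, "ty": 0, "tz": 0, "wx": 0, "wy": 0, "wz": 0, "gripper": -1}, {"tx": 0, "ty": 0, "tz": 0.03, "wx": 0, "wy": 0, "wz": 0, "gripper": -1}, {"tx": 0, "ty": 0, "tz": 0.03, "wx": 0, "wy": 0, "wz": 0, "gripper": -1}, {"tx": 0, "ty": 0, "tz": 0.03, "wx": 0, "wy": 0, "wz": 0, "gripper": -1}, {"tx": 0, "ty": 0, "tz": 0, "wx": 0, "wy": 0, "wz": 0, "gripper": -1}, {"tx": 0, "ty": 0, "tz": 0, "wx": 0, "wy": 0, "wz": 0, "gripper": -1}]'

```text
time: 24.25
ee_pos: [0.4207, 0.2159, 0.1277]
tcp_rot: [179.8, -0.0, 104.0]
wrist_force: [0.1, -0.1, -0.7]
grip_width: 0.959
gripper_force: 0.0
```

```bash
python3 - <<'E'
from h import *
P,im=snap("wrist","w14.png"); s=state();t=s["ee_pos"];print(t,s["grip_width"])
darkdisc(P,im,.026,(.42,.219,.026))
for q in ring(P,im,.026,14,28):
    if np.hypot(*(q[1][:2]-[.42,.219]))<.04: print(q)
E
```

```text
[0.4201 0.2156 0.1263] 0.9893499878259727
area 259.5 ell [351.3 170.1] [18.  28.1] -> [0.4365 0.2525 0.026 ]
area 266.0 ell [356.5 200.6] [15.7 26.6] -> [0.4469 0.2299 0.026 ]
area 299.0 ell [285. 191.] [17.1 32.5] -> [0.3908 0.224  0.026 ]
area 680.0 ell [325.8 206.9] [29.1 30.1] -> [0.4248 0.2191 0.026 ]
(array([325.5, 206.5,  20.7], dtype=float32), array([0.4245, 0.2194, 0.026 ]))
```

Request:
carry_out --motion '[{"tx": 0.0045, "ty": 0.0037, "tz": -0.02, "wx": 0, "wy": 0, "wz": 0, "gripper": -1}, {"tx": 0, "ty": 0, "tz": -0.03, "wx": 0, "wy": 0, "wz": 0, "gripper": -1}, {"tx": 0, "ty": 0, "tz": -0.03, "wx": 0, "wy": 0, "wz": 0, "gripper": -1}, {"tx": 0, "ty": 0, "tz": -0.0115, "wx": 0, "wy": 0, "wz": 0, "gripper": -1}, {"tx": 0, "ty": 0, "tz": 0, "wx": 0, "wy": 0, "wz": 0, "gripper": -1}, {"tx": 0, "ty": 0, "tz": 0, "wx": 0, "wy": 0, "wz": 0, "gripper": 1}, {"tx": 0, "ty": 0, "tz": 0, "wx": 0, "wy": 0, "wz": 0, "gripper": 1}, {"tx": 0, "ty": 0, "tz": 0, "wx": 0, "wy": 0, "wz": 0, "gripper": 1}, {"tx": 0, "ty": 0, "tz": 0, "wx": 0, "wy": 0, "wz": 0, "gripper": 1}, {"tx": 0, "ty": 0, "tz": 0, "wx": 0, "wy": 0, "wz": 0, "gripper": 1}]'

```text
time: 25.13
ee_pos: [0.425, 0.2194, 0.0356]
tcp_rot: [179.9, -0.0, 104.0]
wrist_force: [0.2, 0.3, -0.8]
grip_width: 0.679
gripper_force: 0.0
```

Request:
carry_out --motion '[{"tx": 0, "ty": 0, "tz": 0, "wx": 0, "wy": 0, "wz": 0, "gripper": 1}, {"tx": 0, "ty": 0, "tz": 0, "wx": 0, "wy": 0, "wz": 0, "gripper": 1}, {"tx": 0, "ty": 0, "tz": 0, "wx": 0, "wy": 0, "wz": 0, "gripper": 1}, {"tx": 0, "ty": 0, "tz": 0, "wx": 0, "wy": 0, "wz": 0, "gripper": 1}, {"tx": 0, "ty": 0, "tz": 0.03, "wx": 0, "wy": 0, "wz": 0, "gripper": 1}, {"tx": 0, "ty": 0, "tz": 0, "wx": 0, "wy": 0, "wz": 0, "gripper": 1}, {"tx": 0, "ty": 0, "tz": 0, "wx": 0, "wy": 0, "wz": 0, "gripper": 1}]'

```text
time: 25.72
ee_pos: [0.4253, 0.2196, 0.0659]
tcp_rot: [179.9, -0.0, 104.0]
wrist_force: [0.2, -0.2, -0.8]
grip_width: 0.348
gripper_force: 15.0
```

```bash
python3 - <<'E'
from h import *
P,im=snap("wrist","w15.png"); s=state();t=s["ee_pos"];print(t)
darkdisc(P,im,t[2]-.009,t+[0,.003,-.009],thr=120)
E
```

```text
[0.4247 0.2193 0.065 ]
area 1468.5 ell [321.7 254.3] [41.4 45.3] -> [0.4253 0.2246 0.056 ]
area 3118.5 ell [319.9 259.5] [ 89.  102.6] -> [0.4251 0.2214 0.056 ]
```

Request:
carry_out --motion '[{"tx": 0, "ty": 0, "tz": 0.04, "wx": 0, "wy": 0, "wz": 0, "gripper": 1}, {"tx": 0, "ty": 0, "tz": 0.04, "wx": 0, "wy": 0, "wz": 0, "gripper": 1}, {"tx": 0, "ty": 0, "tz": 0.04, "wx": 0, "wy": 0, "wz": 0, "gripper": 1}, {"tx": 0.0102, "ty": -0.0342, "tz": 0, "wx": 0, "wy": 0, "wz": 0, "gripper": 1}, {"tx": 0.0102, "ty": -0.0342, "tz": 0, "wx": 0, "wy": 0, "wz": 0, "gripper": 1}, {"tx": 0.0102, "ty": -0.0342, "tz": 0, "wx": 0, "wy": 0, "wz": 0, "gripper": 1}, {"tx": 0.0102, "ty": -0.0342, "tz": 0, "wx": 0, "wy": 0, "wz": 0, "gripper": 1}, {"tx": 0.0102, "ty": -0.0342, "tz": 0, "wx": 0, "wy": 0, "wz": 0, "gripper": 1}, {"tx": 0, "ty": 0, "tz": 0, "wx": 0, "wy": 0, "wz": 0, "gripper": 1}, {"tx": 0, "ty": 0, "tz": 0, "wx": 0, "wy": 0, "wz": 0, "gripper": 1}]'

```text
time: 26.6
ee_pos: [0.4756, 0.0471, 0.1839]
tcp_rot: [-179.9, -0.0, 103.8]
wrist_force: [-0.5, 0.0, -1.3]
grip_width: 0.347
gripper_force: 15.0
```

Request:
carry_out --motion '[{"tx": 0, "ty": 0, "tz": -0.02, "wx": 0, "wy": 0, "wz": 0, "gripper": 1}, {"tx": 0, "ty": 0, "tz": -0.01, "wx": 0, "wy": 0, "wz": 0, "gripper": 1}, {"tx": 0, "ty": 0, "tz": -0.003, "wx": 0, "wy": 0, "wz": 0, "gripper": 1}, {"tx": 0, "ty": 0, "tz": 0, "wx": 0, "wy": 0, "wz": 0, "gripper": 1}, {"tx": 0, "ty": 0, "tz": -0.002, "wx": 0, "wy": 0, "wz": 0, "gripper": 1}, {"tx": 0, "ty": 0, "tz": 0, "wx": 0, "wy": 0, "wz": 0, "gripper": 1}]'

```text
time: 27.1
ee_pos: [0.4758, 0.0487, 0.1502]
tcp_rot: [180.0, -0.0, 104.0]
wrist_force: [0.0, 1.8, 0.1]
grip_width: 0.347
gripper_force: 15.0
```

Request:
carry_out --motion '[{"tx": 0, "ty": 0.0005, "tz": -0.002, "wx": 0, "wy": 0, "wz": 0, "gripper": 1}, {"tx": 0, "ty": 0, "tz": 0, "wx": 0, "wy": 0, "wz": 0, "gripper": 1}]'

```text
time: 27.27
ee_pos: [0.476, 0.049, 0.1482]
tcp_rot: [179.9, 0.0, 104.0]
wrist_force: [2.2, 0.7, -0.3]
grip_width: 0.345
gripper_force: 15.0
```

Request:
carry_out --motion '[{"tx": 0, "ty": 0, "tz": -0.002, "wx": 0, "wy": 0, "wz": 0, "gripper": 1}, {"tx": 0, "ty": 0, "tz": 0, "wx": 0, "wy": 0, "wz": 0, "gripper": 1}]'

```text
time: 27.43
ee_pos: [0.4757, 0.0488, 0.1458]
tcp_rot: [180.0, 0.0, 104.0]
wrist_force: [1.3, -0.7, -1.7]
grip_width: 0.346
gripper_force: 15.0
```

Small forces; it goes in freely. Two or three more mm, then release.

Request:
carry_out --motion '[{"tx": 0, "ty": 0, "tz": -0.002, "wx": 0, "wy": 0, "wz": 0, "gripper": 1}, {"tx": 0, "ty": 0, "tz": -0.001, "wx": 0, "wy": 0, "wz": 0, "gripper": 1}, {"tx": 0, "ty": 0, "tz": 0, "wx": 0, "wy": 0, "wz": 0, "gripper": 1}]'

```text
time: 27.68
ee_pos: [0.4755, 0.0488, 0.1427]
tcp_rot: [-180.0, -0.0, 104.0]
wrist_force: [1.1, 0.8, -0.6]
grip_width: 0.346
gripper_force: 15.0
```

Request:
carry_out --motion '[{"tx": 0, "ty": 0, "tz": 0, "wx": 0, "wy": 0, "wz": 0, "gripper": 0}, {"tx": 0, "ty": 0, "tz": 0, "wx": 0, "wy": 0, "wz": 0, "gripper": -0.2}, {"tx": 0, "ty": 0, "tz": 0, "wx": 0, "wy": 0, "wz": 0, "gripper": -0.2}, {"tx": 0, "ty": 0, "tz": 0, "wx": 0, "wy": 0, "wz": 0, "gripper": -0.2}, {"tx": 0, "ty": 0, "tz": 0.03, "wx": 0, "wy": 0, "wz": 0, "gripper": -0.2}, {"tx": 0, "ty": 0, "tz": 0.035, "wx": 0, "wy": 0, "wz": 0, "gripper": -1}, {"tx": 0, "ty": 0, "tz": 0.035, "wx": 0, "wy": 0, "wz": 0, "gripper": -1}, {"tx": 0, "ty": 0, "tz": 0, "wx": 0, "wy": 0, "wz": 0, "gripper": -1}, {"tx": 0, "ty": 0, "tz": 0, "wx": 0, "wy": 0, "wz": 0, "gripper": -1}]'

```text
time: 28.43
ee_pos: [0.4762, 0.0488, 0.2444]
tcp_rot: [179.8, 0.0, 104.0]
wrist_force: [0.1, -0.8, -0.2]
grip_width: 0.847
gripper_force: 0.0
```

```bash
python3 - <<'E'
from h import *
P,im=snap("wrist","w16.png"); s=state();t=s["ee_pos"];print(t)
darkdisc(P,im,.116,(.4765,.05,.116),thr=120)
# the near-top pin and hole ring
for q in ring(P,im,.116,10,32):
    if np.hypot(*(q[1][:2]-[.476,.05]))<.05: print(q)
E
```

```text
[0.4756 0.0488 0.2428]
area 7.5 ell [276.5 217. ] [2.9 4.3] -> [0.443  0.0244 0.116 ]
area 128.5 ell [320.3 203.8] [43.6 50.7] -> [0.4774 0.0454 0.116 ]
area 673.0 ell [320.7 201. ] [28.8 30. ] -> [0.4771 0.0479 0.116 ]
(array([321.5, 198.5,  22. ], dtype=float32), array([0.4772, 0.0503, 0.116 ]))
```

Request:
carry_out --motion '[{"tx": -0.0055, "ty": -0.035, "tz": 0.002, "wx": 0, "wy": 0, "wz": 0, "gripper": -1}, {"tx": -0.0055, "ty": -0.035, "tz": 0.002, "wx": 0, "wy": 0, "wz": 0, "gripper": -1}, {"tx": -0.0055, "ty": -0.035, "tz": 0, "wx": 0, "wy": 0, "wz": 0, "gripper": -1}, {"tx": -0.0055, "ty": -0.035, "tz": 0, "wx": 0, "wy": 0, "wz": 0, "gripper": -1}, {"tx": -0.0055, "ty": -0.035, "tz": 0, "wx": 0, "wy": 0, "wz": 0, "gripper": -1}, {"tx": -0.0055, "ty": -0.0347, "tz": 0, "wx": 0, "wy": 0, "wz": 0, "gripper": -1}, {"tx": 0, "ty": 0, "tz": -0.031, "wx": 0, "wy": 0, "wz": 0, "gripper": -1}, {"tx": 0, "ty": 0, "tz": 0, "wx": 0, "wy": 0, "wz": 0, "gripper": -1}, {"tx": 0, "ty": 0, "tz": 0, "wx": 0, "wy": 0, "wz": 0, "gripper": -1}, {"tx": 0, "ty": 0, "tz": 0, "wx": 0, "wy": 0, "wz": 0, "gripper": -1}]'

```text
time: 29.32
ee_pos: [0.4428, -0.1602, 0.2162]
tcp_rot: [-180.0, -0.0, 104.1]
wrist_force: [-0.4, 0.8, -0.0]
grip_width: 1.0
gripper_force: 0.0
```

```bash
python3 - <<'E'
from h import *
P,im=snap("wrist","w17.png"); print(state()["ee_pos"])
for i in (cv2.imread("pics/w7.png"),im):
    m=(cv2.GaussianBlur(cv2.cvtColor(i,6),(0,0),1)<38).astype(np.uint8); m[:,:260]=0;m[:,380:]=0;m[:160]=0;m[272:]=0
    cs,_=cv2.findContours(m,0,2); c=max(cs,key=cv2.contourArea); print(cv2.contourArea(c),cv2.boundingRect(c))
E
```

```text
[ 0.443  -0.1602  0.2167]
1719.0 (299, 201, 38, 59)
1737.0 (302, 202, 39, 59)
```

Request:
carry_out --motion '[{"tx": 0, "ty": 0, "tz": -0.03, "wx": 0, "wy": 0, "wz": 0, "gripper": -1}, {"tx": 0, "ty": 0, "tz": -0.028, "wx": 0, "wy": 0, "wz": 0, "gripper": -1}, {"tx": 0, "ty": 0, "tz": 0, "wx": 0, "wy": 0, "wz": 0, "gripper": -1}, {"tx": 0, "ty": 0, "tz": 0, "wx": 0, "wy": 0, "wz": 0, "gripper": 1}, {"tx": 0, "ty": 0, "tz": 0, "wx": 0, "wy": 0, "wz": 0, "gripper": 1}, {"tx": 0, "ty": 0, "tz": 0, "wx": 0, "wy": 0, "wz": 0, "gripper": 1}, {"tx": 0, "ty": 0, "tz": 0, "wx": 0, "wy": 0, "wz": 0, "gripper": 1}, {"tx": 0, "ty": 0, "tz": 0, "wx": 0, "wy": 0, "wz": 0, "gripper": 1}, {"tx": 0, "ty": 0, "tz": 0, "wx": 0, "wy": 0, "wz": 0, "gripper": 1}, {"tx": 0, "ty": 0, "tz": 0, "wx": 0, "wy": 0, "wz": 0, "gripper": 1}]' --squeeze 50

```text
time: 30.2
ee_pos: [0.4427, -0.1609, 0.1582]
tcp_rot: [180.0, 0.0, 104.0]
wrist_force: [0.1, 0.7, -0.2]
grip_width: 0.539
gripper_force: 0.0
```

Request:
carry_out --motion '[{"tx": 0, "ty": 0, "tz": 0, "wx": 0, "wy": 0, "wz": 0, "gripper": 1}, {"tx": 0, "ty": 0, "tz": 0, "wx": 0, "wy": 0, "wz": 0, "gripper": 1}, {"tx": 0, "ty": 0, "tz": 0, "wx": 0, "wy": 0, "wz": 0, "gripper": 1}, {"tx": 0, "ty": 0, "tz": 0, "wx": 0, "wy": 0, "wz": 0, "gripper": 1}, {"tx": 0, "ty": 0, "tz": 0.037, "wx": 0, "wy": 0, "wz": 0, "gripper": 1}, {"tx": 0, "ty": 0, "tz": 0.037, "wx": 0, "wy": 0, "wz": 0, "gripper": 1}, {"tx": 0, "ty": 0, "tz": 0.037, "wx": 0, "wy": 0, "wz": 0, "gripper": 1}, {"tx": 0, "ty": 0, "tz": 0.037, "wx": 0, "wy": 0, "wz": 0, "gripper": 1}]'

```text
time: 30.87
ee_pos: [0.4422, -0.1607, 0.3076]
tcp_rot: [-180.0, -0.0, 104.0]
wrist_force: [0.4, 0.3, -1.8]
grip_width: 0.271
gripper_force: 50.0
```

Request:
carry_out --motion '[{"tx": 0.0056, "ty": 0.035, "tz": 0, "wx": 0, "wy": 0, "wz": 0, "gripper": 1}, {"tx": 0.0056, "ty": 0.035, "tz": 0, "wx": 0, "wy": 0, "wz": 0, "gripper": 1}, {"tx": 0.0056, "ty": 0.035, "tz": 0, "wx": 0, "wy": 0, "wz": 0, "gripper": 1}, {"tx": 0.0056, "ty": 0.035, "tz": 0, "wx": 0, "wy": 0, "wz": 0, "gripper": 1}, {"tx": 0.0056, "ty": 0.035, "tz": 0, "wx": 0, "wy": 0, "wz": 0, "gripper": 1}, {"tx": 0.0056, "ty": 0.035, "tz": 0, "wx": 0, "wy": 0, "wz": 0, "gripper": 1}, {"tx": 0, "ty": 0, "tz": 0, "wx": 0, "wy": 0, "wz": 0, "gripper": 1}, {"tx": 0, "ty": 0, "tz": 0, "wx": 0, "wy": 0, "wz": 0, "gripper": 1}, {"tx": 0, "ty": 0, "tz": -0.01, "wx": 0, "wy": 0, "wz": 0, "gripper": 1}, {"tx": 0, "ty": 0, "tz": -0.01, "wx": 0, "wy": 0, "wz": 0, "gripper": 1}]'

```text
time: 31.7
ee_pos: [0.4762, 0.0482, 0.2852]
tcp_rot: [180.0, 0.0, 103.9]
wrist_force: [0.7, 0.3, -1.5]
grip_width: 0.269
gripper_force: 50.0
```

Request:
carry_out --motion '[{"tx": 0, "ty": 0, "tz": -0.005, "wx": 0, "wy": 0, "wz": 0, "gripper": 1}, {"tx": 0, "ty": 0, "tz": -0.005, "wx": 0, "wy": 0, "wz": 0, "gripper": 1}, {"tx": 0, "ty": 0, "tz": -0.005, "wx": 0, "wy": 0, "wz": 0, "gripper": 1}, {"tx": 0, "ty": 0, "tz": -0.005, "wx": 0, "wy": 0, "wz": 0, "gripper": 1}]'

```text
time: 32.03
ee_pos: [0.4763, 0.0487, 0.2656]
tcp_rot: [180.0, 0.0, 104.0]
wrist_force: [0.4, 0.4, 1.1]
grip_width: 0.269
gripper_force: 50.0
```

cmd z = 0.265. Push on toward 0.213.

Request:
carry_out --motion '[{"tx": 0, "ty": 0, "tz": -0.005, "wx": 0, "wy": 0, "wz": 0, "gripper": 1}, {"tx": 0, "ty": 0, "tz": -0.005, "wx": 0, "wy": 0, "wz": 0, "gripper": 1}, {"tx": 0, "ty": 0, "tz": -0.005, "wx": 0, "wy": 0, "wz": 0, "gripper": 1}, {"tx": 0, "ty": 0, "tz": -0.005, "wx": 0, "wy": 0, "wz": 0, "gripper": 1}]'

```text
time: 32.37
ee_pos: [0.4764, 0.0491, 0.2457]
tcp_rot: [180.0, 0.0, 104.0]
wrist_force: [-0.4, 0.8, 2.5]
grip_width: 0.267
gripper_force: 50.0
```

Request:
carry_out --motion '[{"tx": 0, "ty": 0, "tz": -0.005, "wx": 0, "wy": 0, "wz": 0, "gripper": 1}, {"tx": 0, "ty": 0, "tz": -0.005, "wx": 0, "wy": 0, "wz": 0, "gripper": 1}, {"tx": 0, "ty": 0, "tz": -0.005, "wx": 0, "wy": 0, "wz": 0, "gripper": 1}, {"tx": 0, "ty": 0, "tz": -0.005, "wx": 0, "wy": 0, "wz": 0, "gripper": 1}]'

```text
time: 32.7
ee_pos: [0.4764, 0.0492, 0.2257]
tcp_rot: [180.0, 0.0, 104.0]
wrist_force: [1.3, 0.3, -2.0]
grip_width: 0.271
gripper_force: 50.0
```

Request:
carry_out --motion '[{"tx": 0, "ty": 0, "tz": -0.005, "wx": 0, "wy": 0, "wz": 0, "gripper": 1}, {"tx": 0, "ty": 0, "tz": -0.005, "wx": 0, "wy": 0, "wz": 0, "gripper": 1}, {"tx": 0, "ty": 0, "tz": -0.003, "wx": 0, "wy": 0, "wz": 0, "gripper": 1}, {"tx": 0, "ty": 0, "tz": 0, "wx": 0, "wy": 0, "wz": 0, "gripper": 1}]'

```text
time: 33.03
ee_pos: [0.476, 0.0491, 0.2121]
tcp_rot: [-179.9, -0.0, 104.0]
wrist_force: [0.1, -0.1, -1.6]
grip_width: 0.272
gripper_force: 50.0
```

Request:
carry_out --motion '[{"tx": 0, "ty": 0, "tz": -0.002, "wx": 0, "wy": 0, "wz": 0, "gripper": 1}, {"tx": 0, "ty": 0, "tz": -0.001, "wx": 0, "wy": 0, "wz": 0, "gripper": 1}, {"tx": 0, "ty": 0, "tz": 0, "wx": 0, "wy": 0, "wz": 0, "gripper": 1}]'

```text
time: 33.28
ee_pos: [0.4766, 0.0491, 0.2118]
tcp_rot: [179.9, 0.0, 104.0]
wrist_force: [-5.1, 0.7, 20.8]
grip_width: 0.27
gripper_force: 50.1
```

Bottomed at the expected height (0.1853 + 0.026). Now hold for a second.

Request:
carry_out --motion '[{"tx": 0, "ty": 0, "tz": 0.0005, "wx": 0, "wy": 0, "wz": 0, "gripper": 1}, {"tx": 0, "ty": 0, "tz": 0, "wx": 0, "wy": 0, "wz": 0, "gripper": 1}, {"tx": 0, "ty": 0, "tz": 0, "wx": 0, "wy": 0, "wz": 0, "gripper": 1}, {"tx": 0, "ty": 0, "tz": 0, "wx": 0, "wy": 0, "wz": 0, "gripper": 1}, {"tx": 0, "ty": 0, "tz": 0, "wx": 0, "wy": 0, "wz": 0, "gripper": 1}, {"tx": 0, "ty": 0, "tz": 0, "wx": 0, "wy": 0, "wz": 0, "gripper": 1}, {"tx": 0, "ty": 0, "tz": 0, "wx": 0, "wy": 0, "wz": 0, "gripper": 1}, {"tx": 0, "ty": 0, "tz": 0, "wx": 0, "wy": 0, "wz": 0, "gripper": 1}, {"tx": 0, "ty": 0, "tz": 0, "wx": 0, "wy": 0, "wz": 0, "gripper": 1}, {"tx": 0, "ty": 0, "tz": 0, "wx": 0, "wy": 0, "wz": 0, "gripper": 1}]'

```text
time: 34.12
ee_pos: [0.4765, 0.0491, 0.2119]
tcp_rot: [179.9, 0.0, 104.0]
wrist_force: [-4.0, -0.1, 15.5]
grip_width: 0.27
gripper_force: 50.0
```

Request:
carry_out --motion '[{"tx": 0, "ty": 0, "tz": 0, "wx": 0, "wy": 0, "wz": 0, "gripper": 1}, {"tx": 0, "ty": 0, "tz": 0, "wx": 0, "wy": 0, "wz": 0, "gripper": 1}, {"tx": 0, "ty": 0, "tz": 0, "wx": 0, "wy": 0, "wz": 0, "gripper": 1}, {"tx": 0, "ty": 0, "tz": 0, "wx": 0, "wy": 0, "wz": 0, "gripper": 1}]'

```text
time: 34.45
ee_pos: [0.4764, 0.0491, 0.2118]
tcp_rot: [179.9, 0.0, 104.0]
wrist_force: [-4.9, 1.4, 15.8]
grip_width: 0.27
gripper_force: 50.0
```

```bash
python3 - <<'E'
from h import *
# any further loose cartridge or moved thing? dark/white look from both fixed views, compared with the start
for n in("side","scene"):
    P,im=snap(n,n+"18.png"); d=cv2.absdiff(cv2.GaussianBlur(im,(0,0),2),cv2.GaussianBlur(cv2.imread(f"pics/{n}0.png"),(0,0),2)).max(2)
    cs,_=cv2.findContours((d>30).astype(np.uint8),0,2)
    print(n,[cv2.boundingRect(c) for c in cs if cv2.contourArea(c)>25])
E
```

```text
side [(82, 240, 15, 8), (96, 219, 78, 55), (260, 213, 16, 51), (289, 212, 11, 6), (311, 201, 16, 16), (257, 196, 26, 24), (140, 190, 39, 10), (52, 185, 16, 18), (265, 183, 13, 12), (274, 161, 11, 10), (279, 137, 27, 53), (250, 98, 81, 28), (0, 84, 4, 13), (269, 79, 12, 14), (124, 11, 69, 164), (158, 0, 151, 89), (64, 0, 68, 150), (0, 0, 97, 397), (0, 0, 6, 14)]
scene [(479, 307, 112, 39), (527, 304, 62, 16), (317, 301, 18, 20), (575, 280, 6, 13), (348, 273, 16, 11), (306, 235, 81, 40), (604, 231, 34, 55), (386, 166, 9, 27), (332, 155, 28, 60), (452, 143, 76, 131), (352, 140, 7, 18), (335, 136, 7, 19), (363, 127, 23, 15), (308, 126, 19, 12), (332, 124, 15, 4), (305, 109, 26, 19), (333, 84, 43, 38), (356, 57, 9, 24), (456, 45, 46, 98), (359, 34, 20, 21), (477, 0, 163, 217), (368, 0, 98, 73), (331, 0, 113, 49)]
```

Cover and bystanders unchanged. Return the pusher to its stand.

Request:
carry_out --motion '[{"tx": 0, "ty": 0, "tz": 0.0155, "wx": 0, "wy": 0, "wz": 0, "gripper": 1}, {"tx": 0, "ty": 0, "tz": 0.04, "wx": 0, "wy": 0, "wz": 0, "gripper": 1}, {"tx": 0, "ty": 0, "tz": 0.04, "wx": 0, "wy": 0, "wz": 0, "gripper": 1}, {"tx": 0, "ty": 0, "tz": 0, "wx": 0, "wy": 0, "wz": 0, "gripper": 1}, {"tx": -0.0056, "ty": -0.035, "tz": 0, "wx": 0, "wy": 0, "wz": 0, "gripper": 1}, {"tx": -0.0056, "ty": -0.035, "tz": 0, "wx": 0, "wy": 0, "wz": 0, "gripper": 1}, {"tx": -0.0056, "ty": -0.035, "tz": 0, "wx": 0, "wy": 0, "wz": 0, "gripper": 1}, {"tx": -0.0056, "ty": -0.035, "tz": 0, "wx": 0, "wy": 0, "wz": 0, "gripper": 1}, {"tx": -0.0056, "ty": -0.035, "tz": 0, "wx": 0, "wy": 0, "wz": 0, "gripper": 1}, {"tx": -0.0056, "ty": -0.035, "tz": 0, "wx": 0, "wy": 0, "wz": 0, "gripper": 1}]'

```text
time: 35.38
ee_pos: [0.4419, -0.1625, 0.3057]
tcp_rot: [-180.0, -0.0, 104.0]
wrist_force: [1.0, 0.0, -1.5]
grip_width: 0.272
gripper_force: 50.0
```

Request:
carry_out --motion '[{"tx": 0, "ty": 0, "tz": 0, "wx": 0, "wy": 0, "wz": 0, "gripper": 1}, {"tx": 0, "ty": 0, "tz": 0, "wx": 0, "wy": 0, "wz": 0, "gripper": 1}, {"tx": 0, "ty": 0, "tz": -0.036, "wx": 0, "wy": 0, "wz": 0, "gripper": 1}, {"tx": 0, "ty": 0, "tz": -0.036, "wx": 0, "wy": 0, "wz": 0, "gripper": 1}, {"tx": 0, "ty": 0, "tz": -0.02, "wx": 0, "wy": 0, "wz": 0, "gripper": 1}, {"tx": 0, "ty": 0, "tz": 0, "wx": 0, "wy": 0, "wz": 0, "gripper": 1}, {"tx": 0, "ty": 0, "tz": -0.012, "wx": 0, "wy": 0, "wz": 0, "gripper": 1}, {"tx": 0, "ty": 0, "tz": -0.012, "wx": 0, "wy": 0, "wz": 0, "gripper": 1}, {"tx": 0, "ty": 0, "tz": 0, "wx": 0, "wy": 0, "wz": 0, "gripper": 1}]'

```text
time: 36.13
ee_pos: [0.4426, -0.16, 0.1895]
tcp_rot: [-179.9, -0.1, 104.1]
wrist_force: [0.2, 0.3, -1.1]
grip_width: 0.268
gripper_force: 50.0
```

Request:
carry_out --motion '[{"tx": 0, "ty": 0, "tz": -0.012, "wx": 0, "wy": 0, "wz": 0, "gripper": 1}, {"tx": 0, "ty": 0, "tz": -0.012, "wx": 0, "wy": 0, "wz": 0, "gripper": 1}, {"tx": 0, "ty": 0, "tz": -0.005, "wx": 0, "wy": 0, "wz": 0, "gripper": 1}, {"tx": 0, "ty": 0, "tz": -0.0015, "wx": 0, "wy": 0, "wz": 0, "gripper": 1}, {"tx": 0, "ty": 0, "tz": 0, "wx": 0, "wy": 0, "wz": 0, "gripper": 1}, {"tx": 0, "ty": 0, "tz": 0, "wx": 0, "wy": 0, "wz": 0, "gripper": 1}]'

```text
time: 36.63
ee_pos: [0.4431, -0.1609, 0.1604]
tcp_rot: [179.9, 0.0, 104.0]
wrist_force: [0.2, -0.1, -1.3]
grip_width: 0.271
gripper_force: 50.0
```

Request:
carry_out --motion '[{"tx": 0, "ty": 0, "tz": 0, "wx": 0, "wy": 0, "wz": 0, "gripper": 0}, {"tx": 0, "ty": 0, "tz": 0, "wx": 0, "wy": 0, "wz": 0, "gripper": 0}, {"tx": 0, "ty": 0, "tz": 0, "wx": 0, "wy": 0, "wz": 0, "gripper": -0.5}, {"tx": 0, "ty": 0, "tz": 0, "wx": 0, "wy": 0, "wz": 0, "gripper": -1}, {"tx": 0, "ty": 0, "tz": 0.025, "wx": 0, "wy": 0, "wz": 0, "gripper": -1}, {"tx": 0, "ty": 0, "tz": 0.035, "wx": 0, "wy": 0, "wz": 0, "gripper": -1}, {"tx": 0, "ty": 0, "tz": 0.04, "wx": 0, "wy": 0, "wz": 0, "gripper": -1}]'

```text
time: 37.22
ee_pos: [0.4419, -0.1606, 0.2598]
tcp_rot: [-179.9, -0.1, 104.0]
wrist_force: [0.7, 0.3, -0.2]
grip_width: 0.732
gripper_force: 0.0
```

Request:
carry_out --motion '[{"tx": 0.0083, "ty": -0.034, "tz": 0, "wx": 0, "wy": 0, "wz": 0, "gripper": -1}, {"tx": 0.0083, "ty": -0.034, "tz": 0, "wx": 0, "wy": 0, "wz": 0, "gripper": -1}, {"tx": 0.0083, "ty": -0.034, "tz": 0, "wx": 0, "wy": 0, "wz": 0, "gripper": -1}, {"tx": 0.0083, "ty": -0.034, "tz": 0, "wx": 0, "wy": 0, "wz": 0, "gripper": -1}, {"tx": 0.0083, "ty": -0.034, "tz": 0, "wx": 0, "wy": 0, "wz": 0, "gripper": -1}, {"tx": 0, "ty": 0, "tz": 0, "wx": 0, "wy": 0, "wz": 0, "gripper": -1}, {"tx": 0, "ty": 0, "tz": 0, "wx": 0, "wy": 0, "wz": 0, "gripper": -1}, {"tx": 0, "ty": 0, "tz": 0, "wx": 0, "wy": 0, "wz": 0, "gripper": -1}]'

```text
time: 37.88
ee_pos: [0.484, -0.3304, 0.2593]
tcp_rot: [-180.0, -0.0, 104.0]
wrist_force: [0.4, 0.2, -0.2]
grip_width: 0.999
gripper_force: 0.0
```

```bash
cat >> h.py <<'E'
def cover(P,im,z,thr=185,box=None):
    "white plate: min-area rectangle; black grip inside it"
    hsv=cv2.cvtColor(cv2.GaussianBlur(im,(0,0),1),cv2.COLOR_BGR2HSV)
    m=((hsv[:,:,1]<28)&(hsv[:,:,2]>150)).astype(np.uint8)
    if box: q=np.zeros_like(m); a,b,c,d=box; q[b:d,a:c]=m[b:d,a:c]; m=q
    m=cv2.morphologyEx(m,cv2.MORPH_CLOSE,np.ones((9,9)))
    m=cv2.morphologyEx(m,cv2.MORPH_OPEN,np.ones((9,9)))
    cs,_=cv2.findContours(m,0,2)
    for c in sorted(cs,key=cv2.contourArea)[-3:]:
        if cv2.contourArea(c)<800: continue
        w=np.array([ray(P,p[0],z)[:2] for p in c],np.float32)*1000
        (x,y),(a,b),t=cv2.minAreaRect(w); bx=cv2.boxPoints(((x,y),(a,b),t))
        e=[bx[1]-bx[0],bx[2]-bx[1]]; L=max(e,key=np.linalg.norm)
        print("plate px",cv2.boundingRect(c),"centre mm",(round(x,1),round(y,1)),"size",round(a,1),round(b,1),"long-axis deg",round(np.degrees(np.arctan2(L[1],L[0]))%180,1))
E
python3 - <<'E'
from h import *
P,im=snap("wrist","w19.png"); print(state()["ee_pos"],proj(P,np.array([.484,-.32,.008])))
cover(P,im,.008)
E
```

```text
[ 0.4841 -0.33    0.2596] [322.9451 162.9639]
plate px (506, 0, 92, 106) centre mm (693.0, -143.7) size 89.7 106.9 long-axis deg 104.0
plate px (292, 116, 105, 104) centre mm (513.7, -323.1) size 126.4 124.4 long-axis deg 9.6
plate px (0, 0, 251, 324) centre mm (253.1, -405.5) size 414.2 289.0 long-axis deg 89.2
```

```bash
cat >> h.py <<'E'
def bar(P,im,z,box,thr=70):
    g=cv2.GaussianBlur(cv2.cvtColor(im,6),(0,0),0.8); a,b,c,d=box; m=np.zeros_like(g); m[b:d,a:c]=g[b:d,a:c]<thr
    for c in cv2.findContours(m,0,2)[0]:
        if cv2.contourArea(c)<120: continue
        w=np.array([ray(P,p[0],z)[:2] for p in c],np.float32)*1000
        (x,y),(s,t),_=cv2.minAreaRect(w); bx=cv2.boxPoints(cv2.minAreaRect(w)); L=max([bx[1]-bx[0],bx[2]-bx[1]],key=np.linalg.norm)
        print("bar px",cv2.boundingRect(c),cv2.contourArea(c),"mm",(round(x,1),round(y,1)),"size",round(s,1),round(t,1),"deg",round(np.degrees(np.arctan2(L[1],L[0]))%180,1))
E
python3 - <<'E'
from h import *
im=cv2.imread("pics/w19.png");P=pose("wrist");bar(P,im,.034,(260,90,400,240)); bar(P,im,.034,(260,90,400,240),100)
print(cv2.cvtColor(im,6)[100:240:7,270:380:6])
E
```

```text
bar px (260, 210, 128, 30) 1795.0 mm (501.6, -386.7) size 152.3 36.6 deg 14.0
bar px (320, 149, 13, 37) 358.0 mm (487.5, -319.2) size 12.7 41.8 deg 98.9
bar px (260, 209, 133, 31) 1922.5 mm (504.4, -385.3) size 158.3 37.8 deg 14.0
bar px (319, 149, 15, 38) 412.5 mm (487.6, -319.6) size 14.1 43.0 deg 98.8
bar px (313, 99, 31, 18) 157.0 mm (474.6, -253.8) size 15.1 33.9 deg 179.6
[[195 195 142 198 141 192 152 125 177 125  93 108  75 140 134 110 144 145
  206]
 [146 155 142 167 137 203 124 100  90 100  77 124 129 115 123 126 139 128
  138]
 [127 205 204 192  88 102 108 134 124 119 134  79  89 137 146 119  85  88
  183]
 [129  82  74 164 132 141 200 200 199 201 200 200 199 201 198 108 137 106
  114]
 [124 117 119 135 145 103 198 199 197 172 142 198 198 199 199  81 140 140
  142]
 [107 110 132 142 104 111 197 198 200 199 179 199 198 200 198  86 136 134
  136]
 [108  92  97 119 148 156 196 199 200 198 199 199 200 198 196 114  84  91
  140]
 [ 93 100 122 148 149 160 199 198 200  42  59 199 199 198 182 206  86 141
  116]
 [126 144  96 124 139 180 198 198 199  38  42 199 199 200 186 174 115 1
[... 201 characters left out ...]
 197 168  27  30 229 231 229 185 200 157 211
  199]
 [209 181 152 151 186 231 202 196 178  57  59 231 229 231 157 187 207 186
  185]
 [188 122 203 142 132 231 229 230 230 230 231 231 230 230 142 205 189 124
  208]
 [176 210 183 198 174 230 230 231 211 185 231 230 230 224 154 132 129 127
  161]
 [147 124 130 153 194 231 231 231 230 230 229 230 230 208 182 146 209 133
  212]
 [ 68  82 162 209 206 192 165 200 126 108 166 167 216 190 159 151 199 179
  170]
 [ 34  38  37  37  40  64  98 140 205 208 147 207 197 156 184 184 134 204
  130]
 [ 28  40  42  36  36  27  33  32  36  44  57  94 106 155 171 168 193 210
  198]
 [ 33  27  34  39  35  30  28  35  31  35  38  34  36  31  32  68 110 179
  162]]
```

Request:
carry_out --motion '[{"tx": 0.0036, "ty": 0.0105, "tz": -0.035, "wx": 0, "wy": 0, "wz": -0.026, "gripper": -1}, {"tx": 0, "ty": 0, "tz": -0.035, "wx": 0, "wy": 0, "wz": 0, "gripper": -1}, {"tx": 0, "ty": 0, "tz": -0.035, "wx": 0, "wy": 0, "wz": 0, "gripper": -1}, {"tx": 0, "ty": 0, "tz": -0.0335, "wx": 0, "wy": 0, "wz": 0, "gripper": -1}, {"tx": 0, "ty": 0, "tz": 0, "wx": 0, "wy": 0, "wz": 0, "gripper": -1}, {"tx": 0, "ty": 0, "tz": 0, "wx": 0, "wy": 0, "wz": 0, "gripper": -1}, {"tx": 0, "ty": 0, "tz": 0, "wx": 0, "wy": 0, "wz": 0, "gripper": -1}]'

```text
time: 38.52
ee_pos: [0.4887, -0.3204, 0.1236]
tcp_rot: [179.9, 0.1, 99.4]
wrist_force: [-0.7, -0.3, -0.2]
grip_width: 1.002
gripper_force: 0.0
```

```bash
python3 - <<'E'
from h import *
P,im=snap("wrist","w20.png"); print(state()["ee_pos"],state()["tcp_rot"],proj(P,np.array([.4876,-.3195,.034])))
bar(P,im,.034,(270,130,375,290))
# plate: left/right edges and the two holes
g=cv2.GaussianBlur(cv2.cvtColor(im,6),(0,0),1)
hsv=cv2.cvtColor(im,cv2.COLOR_BGR2HSV)
m=((hsv[:,:,1]<25)&(hsv[:,:,2]>170)).astype(np.uint8)
L=[];Rr=[]
for v in range(150,235,8):
    u=322
    row=cv2.medianBlur(m,5)[v]; 
    # extend from u=300/345 outward till non-white for 3px
    a=295
    while a>200 and row[a-3:a].any(): a-=1
    b=350
    while b<440 and row[b:b+3].any(): b+=1
    L.append(ray(P,(a,v),.008)[:2]);Rr.append(ray(P,(b,v),.008)[:2]); print(v,a,b,end="; ")
cs,h=cv2.findContours(cv2.medianBlur(m,3),cv2.RETR_CCOMP,2)
for c,k in zip(cs,h[0]):
    a=cv2.contourArea(c)
    if k[3]>=0 and 40<a<400: (u,v),rr=cv2.minEnclosingCircle(c); print("hole",a,(u,v),rr,ray(P,(u,v),.008))
E
```

```text
[ 0.4888 -0.3207  0.1238] [179.8432   0.1594  99.3486] [318.8557 212.9606]
bar px (270, 278, 86, 12) 465.5 mm (492.1, -379.5) size 68.7 9.9 deg 9.3
bar px (310, 183, 19, 57) 958.0 mm (487.6, -318.5) size 13.6 44.6 deg 98.8
150 280 360; 158 280 359; 166 280 359; 174 280 359; 182 281 359; 190 281 358; 198 281 358; 206 281 358; 214 282 358; 222 280 358; 230 281 358; hole 108.0 (319.3846130371094, 252.0) 6.690637111663818 [ 0.495  -0.3633  0.008 ]
hole 210.0 (319.0, 155.03846740722656) 8.580123901367188 [ 0.4812 -0.2803  0.008 ]
```

Request:
carry_out --motion '[{"tx": 0, "ty": 0, "tz": -0.03, "wx": 0, "wy": 0, "wz": 0, "gripper": -1}, {"tx": 0, "ty": 0, "tz": -0.03, "wx": 0, "wy": 0, "wz": 0, "gripper": -1}, {"tx": 0, "ty": 0, "tz": -0.018, "wx": 0, "wy": 0, "wz": 0, "gripper": -1}, {"tx": 0, "ty": 0, "tz": -0.006, "wx": 0, "wy": 0, "wz": 0, "gripper": -1}, {"tx": 0, "ty": 0, "tz": 0, "wx": 0, "wy": 0, "wz": 0, "gripper": -1}, {"tx": 0, "ty": 0, "tz": 0, "wx": 0, "wy": 0, "wz": 0, "gripper": -1}]'

```text
time: 39.07
ee_pos: [0.4886, -0.321, 0.039]
tcp_rot: [179.9, 0.1, 99.3]
wrist_force: [0.1, -0.4, -0.1]
grip_width: 1.0
gripper_force: 0.0
```

Request:
carry_out --motion '[{"tx": -0.001, "ty": 0.0005, "tz": -0.002, "wx": 0, "wy": 0, "wz": 0, "gripper": -1}, {"tx": 0, "ty": 0, "tz": 0, "wx": 0, "wy": 0, "wz": 0, "gripper": 1}, {"tx": 0, "ty": 0, "tz": 0, "wx": 0, "wy": 0, "wz": 0, "gripper": 1}, {"tx": 0, "ty": 0, "tz": 0, "wx": 0, "wy": 0, "wz": 0, "gripper": 1}, {"tx": 0, "ty": 0, "tz": 0, "wx": 0, "wy": 0, "wz": 0, "gripper": 1}, {"tx": 0, "ty": 0, "tz": 0, "wx": 0, "wy": 0, "wz": 0, "gripper": 1}, {"tx": 0, "ty": 0, "tz": 0, "wx": 0, "wy": 0, "wz": 0, "gripper": 1}, {"tx": 0, "ty": 0, "tz": 0, "wx": 0, "wy": 0, "wz": 0, "gripper": 1}, {"tx": 0, "ty": 0, "tz": 0, "wx": 0, "wy": 0, "wz": 0, "gripper": 1}, {"tx": 0, "ty": 0, "tz": 0, "wx": 0, "wy": 0, "wz": 0, "gripper": 1}]' --squeeze 35

```text
time: 39.9
ee_pos: [0.4867, -0.3199, 0.0349]
tcp_rot: [-180.0, -0.0, 99.3]
wrist_force: [0.1, 0.2, 0.9]
grip_width: 0.394
gripper_force: 0.0
```

Request:
carry_out --motion '[{"tx": 0, "ty": 0, "tz": 0, "wx": 0, "wy": 0, "wz": 0, "gripper": 1}, {"tx": 0, "ty": 0, "tz": 0, "wx": 0, "wy": 0, "wz": 0, "gripper": 1}, {"tx": 0, "ty": 0, "tz": 0, "wx": 0, "wy": 0, "wz": 0, "gripper": 1}, {"tx": 0, "ty": 0, "tz": 0, "wx": 0, "wy": 0, "wz": 0, "gripper": 1}, {"tx": 0, "ty": 0, "tz": 0, "wx": 0, "wy": 0, "wz": 0, "gripper": 1}]'

```text
time: 40.32
ee_pos: [0.4867, -0.3199, 0.035]
tcp_rot: [-180.0, 0.0, 99.3]
wrist_force: [-0.4, -0.5, 0.2]
grip_width: 0.168
gripper_force: 35.0
```

```bash
python3 - <<'E'
from h import *
s=state(); print({k:s[k] for k in("time","ee_pos","tcp_rot","wrist_force","grip_width","gripper_force")})
E
```

```text
{'time': 40.3167, 'ee_pos': array([ 0.4867, -0.3199,  0.035 ]), 'tcp_rot': array([-179.9988,    0.0013,   99.3225]), 'wrist_force': array([-0.3573, -0.4775,  0.2059]), 'grip_width': 0.16798474833118202, 'gripper_force': 34.99982178211212}
```

Request:
carry_out --motion '[{"tx": 0, "ty": 0, "tz": 0.02, "wx": 0, "wy": 0, "wz": 0, "gripper": 1}, {"tx": 0, "ty": 0, "tz": 0.04, "wx": 0, "wy": 0, "wz": 0, "gripper": 1}, {"tx": 0, "ty": 0, "tz": 0.04, "wx": 0, "wy": 0, "wz": 0, "gripper": 1}, {"tx": 0, "ty": 0, "tz": 0.04, "wx": 0, "wy": 0, "wz": 0, "gripper": 1}, {"tx": 0, "ty": 0, "tz": 0.04, "wx": 0, "wy": 0, "wz": 0, "gripper": 1}, {"tx": 0, "ty": 0, "tz": 0.036, "wx": 0, "wy": 0, "wz": 0.026, "gripper": 1}, {"tx": 0, "ty": 0, "tz": 0, "wx": 0, "wy": 0, "wz": 0, "gripper": 1}]'

```text
time: 40.9
ee_pos: [0.4881, -0.3209, 0.2587]
tcp_rot: [179.6, 0.5, 104.3]
wrist_force: [-0.7, -0.0, -0.5]
grip_width: 0.167
gripper_force: 35.0
```

Request:
carry_out --motion '[{"tx": -0.001, "ty": 0.037, "tz": 0, "wx": 0, "wy": 0, "wz": 0, "gripper": 1}, {"tx": -0.001, "ty": 0.037, "tz": 0, "wx": 0, "wy": 0, "wz": 0, "gripper": 1}, {"tx": -0.001, "ty": 0.037, "tz": 0, "wx": 0, "wy": 0, "wz": 0, "gripper": 1}, {"tx": -0.001, "ty": 0.037, "tz": 0, "wx": 0, "wy": 0, "wz": 0, "gripper": 1}, {"tx": -0.001, "ty": 0.037, "tz": 0, "wx": 0, "wy": 0, "wz": 0, "gripper": 1}, {"tx": -0.001, "ty": 0.037, "tz": 0, "wx": 0, "wy": 0, "wz": 0, "gripper": 1}, {"tx": -0.001, "ty": 0.037, "tz": 0, "wx": 0, "wy": 0, "wz": 0, "gripper": 1}, {"tx": -0.001, "ty": 0.037, "tz": 0, "wx": 0, "wy": 0, "wz": 0, "gripper": 1}, {"tx": -0.001, "ty": 0.03, "tz": 0, "wx": 0, "wy": 0, "wz": 0, "gripper": 1}, {"tx": 0, "ty": 0, "tz": 0, "wx": 0, "wy": 0, "wz": 0, "gripper": 1}]'

```text
time: 41.73
ee_pos: [0.4771, 0.0102, 0.2504]
tcp_rot: [-180.0, -0.1, 104.2]
wrist_force: [-0.6, 0.2, -1.4]
grip_width: 0.171
gripper_force: 35.0
```

Request:
carry_out --motion '[{"tx": 0, "ty": 0, "tz": 0, "wx": 0, "wy": 0, "wz": 0, "gripper": 1}, {"tx": 0, "ty": 0, "tz": 0, "wx": 0, "wy": 0, "wz": 0, "gripper": 1}]'

```text
time: 41.9
ee_pos: [0.4777, 0.0058, 0.2505]
tcp_rot: [-180.0, 0.0, 104.0]
wrist_force: [0.2, -1.2, -1.5]
grip_width: 0.166
gripper_force: 35.0
```

```bash
python3 - <<'E'
from h import *
P,im=snap("wrist","w21.png"); s=state(); t=s["ee_pos"]; print(t,s["tcp_rot"],s["grip_width"])
T=P[1]; K=P[0]
c=t+np.array([0,0,-.027]); d=np.array([np.cos(np.radians(104)),np.sin(np.radians(104)),0])
print("expected front hole px",proj(P,c+.042*d),"pin tip px",proj(P,np.array([.4665,.0916,.13])))
u,v=proj(P,c+.042*d).astype(int)
print(cv2.cvtColor(im,6)[v-36:v+37:4,u-32:u+33:4])
E
```

```text
[0.4777 0.0054 0.2506] [-179.9686    0.001   103.9547] 0.1653942207647027
expected front hole px [319.4206 179.4218] pin tip px [333.1735  95.9409]
[[141 181 183 181 181 182 117 139  92  76  73  79  78  79  89 149  64]
 [132 182 182 180 181 180 107 119 146  75  76  71  80  77 149 104  70]
 [130 182 179 181 180 180 108 112 155 130  76  75  75 130 146 102  65]
 [120 163 164 164 163 164 115 102 104 122 147 146 149 133 102  96  75]
 [177 176 177 179 178 176 176 176 177 178 178 176 177 178 176 178 176]
 [179 181 179 180 180 181 180 181 182 180 180 181 182 182 180 182 178]
 [178 180 181 180 181 180 182 180 180 180 181 181 181 182 182 179 179]
 [180 179 180 181 179 180 178 181 179 173 180 180 181 181 182 181 180]
 [180 181 179 179 181 181 179 158 179 182 170 171 183 181 182 180 179]
 [180 179 181 183 180 183 167 178 178 181 182 169 179 180 179 183 179]
 [181 178 180 181 179 179 159 181 178 178 182 148 178 181 182 182 181]
 [179 180 179 180 179 180 168 123 180 179 168 121 179 181 181 182 180]
 [178 180 181 181 180 181 181 157 102  93 125 171 183 180 178 181 179]
 [179 179 180 180 181 180 179 178 177 175 178 179 179 179 179 180 178]
 [179 180 178 183 181 179 178 179 178 180 179 180 179 180 183 180 181]
 [179 179 180 181 181 178 177 179 181 178 181 179 178 181 178 181 181]
 [179 180 178 180 180 180 178 178 180 178 180 181 179 180 181 180 181]
 [179 182 179 179 180 181 179 180 179 180 179 180 179 182 180 180 181]
 [179 178 179 180 177 179 179 179 178 179 178 179 180 179 181 180 182]]
```

The front hole of the held cover shows at about (321.5,182.5). I'll lower to just above pin height, held back 30 mm, to see hole and pin together.

Request:
carry_out --motion '[{"tx": 0.0056, "ty": 0.0143, "tz": -0.02, "wx": 0, "wy": 0, "wz": 0, "gripper": 1}, {"tx": 0, "ty": 0, "tz": -0.03, "wx": 0, "wy": 0, "wz": 0, "gripper": 1}, {"tx": 0, "ty": 0, "tz": -0.026, "wx": 0, "wy": 0, "wz": 0, "gripper": 1}, {"tx": 0, "ty": 0, "tz": 0, "wx": 0, "wy": 0, "wz": 0, "gripper": 1}, {"tx": 0, "ty": 0, "tz": 0, "wx": 0, "wy": 0, "wz": 0, "gripper": 1}, {"tx": 0, "ty": 0, "tz": 0, "wx": 0, "wy": 0, "wz": 0, "gripper": 1}, {"tx": 0, "ty": 0, "tz": 0, "wx": 0, "wy": 0, "wz": 0, "gripper": 1}]'

```text
time: 42.53
ee_pos: [0.4841, 0.02, 0.1767]
tcp_rot: [179.9, 0.0, 104.0]
wrist_force: [-0.4, 0.1, -2.1]
grip_width: 0.169
gripper_force: 35.0
```

```bash
python3 - <<'E'
from h import *
P,im=snap("wrist","w22.png"); s=state(); t=s["ee_pos"]; print(t,s["tcp_rot"])
c=t+np.array([0,0,-.027]); d=np.array([np.cos(np.radians(104)),np.sin(np.radians(104)),0])
print("hole exp",proj(P,c+.042*d),"pin tip exp",proj(P,np.array([.4665,.0916,.13])))
cv2.imwrite("pics/w22c.png",cv2.resize(im[60:260,220:420],(600,600),interpolation=2))
E
```

```text
[0.484  0.0201 0.1765] [179.8615   0.0407 103.9726]
hole exp [319.154  178.3407] pin tip exp [319.6735 117.1246]
```

View pics/w22c.png

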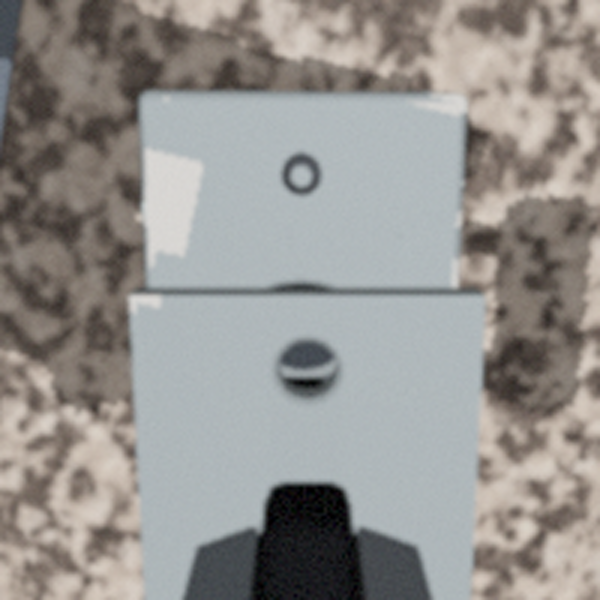

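Pin tip at full-frame (320.3,118.3), cover's front hole at (322.7,182.7), and plate and flange parallel.

```bash
python3 - <<'E'
from h import *
P=pose("wrist"); s=state(); t=s["ee_pos"]; print(t)
d=np.array([np.cos(np.radians(104)),np.sin(np.radians(104))]);l=np.array([np.sin(np.radians(104)),-np.cos(np.radians(104))])
h=ray(P,(322.7,182.7),t[2]-.027)[:2]
for z in(.13,.123): 
    p=ray(P,(320.3,118.3),z)[:2]; D=p-h; print(z,p,h,"along",D@d,"lateral",D@l,"xy",D)
print("target TCP from pin",t[:2]+D)
E
```

```text
[0.484  0.0201 0.1765]
0.13 [0.4669 0.0912] [0.4762 0.0591] along 0.033389670630147875 lateral -0.0013068189575782246 xy [-0.0093  0.0321]
0.123 [0.467  0.0908] [0.4762 0.0591] along 0.033007566730578176 lateral -0.0013232526406573445 xy [-0.0093  0.0317]
target TCP from pin [0.4748 0.0518]
```

Request:
carry_out --motion '[{"tx": -0.009, "ty": 0.0318, "tz": 0, "wx": 0, "wy": 0, "wz": 0, "gripper": 1}, {"tx": 0, "ty": 0, "tz": 0, "wx": 0, "wy": 0, "wz": 0, "gripper": 1}, {"tx": 0, "ty": 0, "tz": 0, "wx": 0, "wy": 0, "wz": 0, "gripper": 1}, {"tx": 0, "ty": 0, "tz": -0.008, "wx": 0, "wy": 0, "wz": 0, "gripper": 1}, {"tx": 0, "ty": 0, "tz": 0, "wx": 0, "wy": 0, "wz": 0, "gripper": 1}, {"tx": 0, "ty": 0, "tz": 0, "wx": 0, "wy": 0, "wz": 0, "gripper": 1}]'

```text
time: 43.08
ee_pos: [0.4743, 0.0517, 0.1665]
tcp_rot: [-180.0, -0.0, 104.0]
wrist_force: [-0.0, 1.2, -1.7]
grip_width: 0.167
gripper_force: 35.0
```

Request:
carry_out --motion '[{"tx": 0, "ty": 0, "tz": -0.003, "wx": 0, "wy": 0, "wz": 0, "gripper": 1}, {"tx": 0, "ty": 0, "tz": 0, "wx": 0, "wy": 0, "wz": 0, "gripper": 1}]'

```text
time: 43.25
ee_pos: [0.4743, 0.0519, 0.1635]
tcp_rot: [-180.0, -0.0, 104.0]
wrist_force: [-0.5, 0.2, -2.3]
grip_width: 0.168
gripper_force: 35.0
```

Request:
carry_out --motion '[{"tx": 0, "ty": 0, "tz": -0.002, "wx": 0, "wy": 0, "wz": 0, "gripper": 1}, {"tx": 0, "ty": 0, "tz": 0, "wx": 0, "wy": 0, "wz": 0, "gripper": 1}]'

```text
time: 43.42
ee_pos: [0.4743, 0.0521, 0.1616]
tcp_rot: [-180.0, -0.0, 104.0]
wrist_force: [0.4, 0.5, -2.4]
grip_width: 0.165
gripper_force: 35.0
```

Request:
carry_out --motion '[{"tx": 0.0004, "ty": 0, "tz": -0.003, "wx": 0, "wy": 0, "wz": 0, "gripper": 1}, {"tx": 0, "ty": 0, "tz": 0, "wx": 0, "wy": 0, "wz": 0, "gripper": 1}]'

```text
time: 43.58
ee_pos: [0.4746, 0.0522, 0.1585]
tcp_rot: [-180.0, -0.0, 104.0]
wrist_force: [0.0, -0.2, -2.5]
grip_width: 0.169
gripper_force: 35.0
```

Request:
carry_out --motion '[{"tx": 0, "ty": 0, "tz": -0.003, "wx": 0, "wy": 0, "wz": 0, "gripper": 1}, {"tx": 0, "ty": 0, "tz": 0, "wx": 0, "wy": 0, "wz": 0, "gripper": 1}]'

```text
time: 43.75
ee_pos: [0.4746, 0.0522, 0.1554]
tcp_rot: [-180.0, -0.0, 104.0]
wrist_force: [-0.6, 0.1, -2.9]
grip_width: 0.17
gripper_force: 35.0
```

Request:
carry_out --motion '[{"tx": 0, "ty": 0, "tz": -0.003, "wx": 0, "wy": 0, "wz": 0, "gripper": 1}, {"tx": 0, "ty": 0, "tz": 0, "wx": 0, "wy": 0, "wz": 0, "gripper": 1}]'

```text
time: 43.92
ee_pos: [0.4746, 0.0522, 0.1525]
tcp_rot: [-180.0, -0.0, 104.0]
wrist_force: [-0.6, -0.2, -2.8]
grip_width: 0.167
gripper_force: 35.0
```

Sliding down freely; about 1.5 mm left.

Request:
carry_out --motion '[{"tx": 0, "ty": 0, "tz": -0.001, "wx": 0, "wy": 0, "wz": 0, "gripper": 1}, {"tx": 0, "ty": 0, "tz": 0, "wx": 0, "wy": 0, "wz": 0, "gripper": 1}]'

```text
time: 44.08
ee_pos: [0.4747, 0.0522, 0.1518]
tcp_rot: [-180.0, -0.0, 104.0]
wrist_force: [-0.2, 0.5, -1.8]
grip_width: 0.171
gripper_force: 35.0
```

Request:
carry_out --motion '[{"tx": 0, "ty": 0, "tz": -0.001, "wx": 0, "wy": 0, "wz": 0, "gripper": 1}, {"tx": 0, "ty": 0, "tz": 0, "wx": 0, "wy": 0, "wz": 0, "gripper": 1}]'

```text
time: 44.25
ee_pos: [0.4748, 0.0522, 0.151]
tcp_rot: [180.0, 0.0, 104.0]
wrist_force: [-0.5, -0.1, -1.4]
grip_width: 0.169
gripper_force: 35.0
```

Request:
carry_out --motion '[{"tx": 0, "ty": 0, "tz": -0.001, "wx": 0, "wy": 0, "wz": 0, "gripper": 1}, {"tx": 0, "ty": 0, "tz": 0, "wx": 0, "wy": 0, "wz": 0, "gripper": 1}, {"tx": 0, "ty": 0, "tz": 0, "wx": 0, "wy": 0, "wz": 0, "gripper": 1}]'

```text
time: 44.5
ee_pos: [0.4748, 0.0522, 0.1509]
tcp_rot: [180.0, 0.0, 104.0]
wrist_force: [-5.1, -0.1, 10.7]
grip_width: 0.166
gripper_force: 35.0
```

Contact with the flange at the expected height. Release and retreat.

Request:
carry_out --motion '[{"tx": 0, "ty": 0, "tz": 0.001, "wx": 0, "wy": 0, "wz": 0, "gripper": 1}, {"tx": 0, "ty": 0, "tz": 0, "wx": 0, "wy": 0, "wz": 0, "gripper": 0.3}, {"tx": 0, "ty": 0, "tz": 0, "wx": 0, "wy": 0, "wz": 0, "gripper": 0.3}, {"tx": 0, "ty": 0, "tz": 0, "wx": 0, "wy": 0, "wz": 0, "gripper": 0.3}, {"tx": 0, "ty": 0, "tz": 0, "wx": 0, "wy": 0, "wz": 0, "gripper": 0.3}, {"tx": 0, "ty": 0, "tz": 0.02, "wx": 0, "wy": 0, "wz": 0, "gripper": 0.3}, {"tx": 0, "ty": 0, "tz": 0.03, "wx": 0, "wy": 0, "wz": 0, "gripper": 0.3}, {"tx": 0, "ty": 0, "tz": 0.04, "wx": 0, "wy": 0, "wz": 0, "gripper": -1}, {"tx": 0, "ty": 0, "tz": 0.04, "wx": 0, "wy": 0, "wz": 0, "gripper": -1}, {"tx": 0, "ty": 0, "tz": 0, "wx": 0, "wy": 0, "wz": 0, "gripper": -1}]'

```text
time: 45.33
ee_pos: [0.4765, 0.0523, 0.2882]
tcp_rot: [179.4, 0.1, 104.0]
wrist_force: [-0.3, -0.4, 0.8]
grip_width: 0.528
gripper_force: 0.0
```

Request:
carry_out --motion '[{"tx": 0, "ty": -0.02, "tz": 0.02, "wx": 0, "wy": 0, "wz": 0, "gripper": -1}, {"tx": 0, "ty": 0, "tz": 0, "wx": 0, "wy": 0, "wz": 0, "gripper": -1}, {"tx": 0, "ty": 0, "tz": 0, "wx": 0, "wy": 0, "wz": 0, "gripper": -1}, {"tx": 0, "ty": 0, "tz": 0, "wx": 0, "wy": 0, "wz": 0, "gripper": -1}]'

```text
time: 45.67
ee_pos: [0.4746, 0.0325, 0.2999]
tcp_rot: [-179.9, -0.0, 104.0]
wrist_force: [0.2, 0.4, -0.4]
grip_width: 0.809
gripper_force: 0.0
```

```bash
python3 - <<'E'
from h import *
P,im=snap("wrist","w23.png"); s=state(); print(s["ee_pos"],s["wrist_force"],s["grip_width"])
bar(P,im,.15,(250,80,400,300))
g=cv2.cvtColor(im,6)
for y in (.0916,.0095):
    x=.4767+(.0509-y)*.2493; u,v=proj(P,np.array([x,y,.13])).astype(int); print((u,v)); print(g[v-16:v+17:3,u-16:u+17:3])
# pusher in side view vs the start
a=cv2.imread("pics/side0.png"); b=snap("side","side23.png")[1]
for i in (a,b):
    m=(cv2.cvtColor(i,6)[205:245,255:285]<50).astype(np.uint8); c=max(cv2.findContours(m,0,2)[0],key=cv2.contourArea); print(cv2.boundingRect(c))
d=cv2.absdiff(cv2.GaussianBlur(a,(0,0),2),cv2.GaussianBlur(b,(0,0),2)).max(2)[150:300,340:400]; print("bystander diff px",(d>30).sum())
E
```

```text
[0.4745 0.0326 0.2998] [ 0.4892  0.4852 -0.0054] 0.852386046015459
bar px (390, 238, 10, 52) 296.5 mm (562.4, -20.0) size 8.8 55.7 deg 107.6
bar px (321, 150, 15, 47) 625.0 mm (476.6, 52.3) size 12.9 42.6 deg 103.9
(np.int64(327), np.int64(126))
[[167 167 173 176 177 174 175 177 175 177 171]
 [183 182 183 184 185 184 185 184 182 183 183]
 [184 183 185 185 184 184 185 185 186 184 186]
 [186 185 184 184 184 177 177 182 184 186 185]
 [184 185 183 184 167 139 141 164 185 184 185]
 [183 185 186 181 166 119 145 154 180 184 185]
 [184 183 186 181 158 140 156 137 179 185 187]
 [184 183 184 183 167 137 126 158 185 185 186]
 [185 184 186 185 182 183 182 184 185 183 185]
 [185 185 185 183 185 184 183 184 182 185 185]
 [182 183 183 185 185 184 183 182 183 184 185]]
(np.int64(327), np.int64(212))
[[181 180 183 153  45  24  24  40 140 182 180]
 [180 181 182 181 180 177 180 178 181 180 180]
 [182 183 181 180 182 180 181 184 182 181 181]
 [182 181 181 182 174 144 155 178 182 180 182]
 [183 181 183 179 136  76  81 166 185 180 180]
 [216 213 208 196 106 169 129 144 181 183 181]
 [216 215 215 216 183 129 123 198 213 210 215]
 [214 214 214 214 216 214 214 216 214 214 215]
 [215 216 215 215 215 215 217 216 215 216 215]
 [212 205 214 211 207 201 205 210 213 211 198]
 [193 184 181 203 194 187 190 166 194 194 161]]
(8, 14, 10, 16)
(8, 12, 12, 19)
bystander diff px 0
```

Cover centred (bar at 0.477, 0.052, yaw 103.9°) with both pins through their holes, pusher in its stand, and bystanders unmoved.

```bash
python3 -c "
from bench import r
print(r.job_done())"
```

```text
the job is handed in; nothing more can be done
None
```

I handed the job in: both cartridges I found are rammed home and the stack was pressed at about 15 N for over a second. The cover lies flush over both pins, the pusher is back in its stand, and the salt, honey and garlic did not move; no verdict came back on hand-in.

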